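# Move the seasoning row to the other rack in reverse order

### The job

A left-handed cook takes over this worktop. Move the four seasonings (red-lidded jar, yellow-lidded jar, pepper grinder, square bottle) from the wooden rack into the empty white rack, one to a compartment, in reverse order: the one that starts at the left end of the wooden rack goes into the right-most compartment, the next one beside it, and so on. Keep them upright, set them down rather than drop them, and leave all four standing on the floor of their compartments.

Things in the scene. Friction and masses are not known exactly. Their poses are not given: they have to be found in the camera images.
- red_jar_mid (a point): round glass spice jar with red lid and red-brown filling, 44 mm across, 100 mm tall (lid 40 mm across, top 22 mm); loose, 0.11 to 0.22 kg. The point is the centre, 50 mm above its foot; z up
- yellow_jar_mid (a point): round glass spice jar with yellow lid and yellow filling, otherwise the same: 44 mm across, 100 mm tall; loose, 0.11 to 0.22 kg. The point is the centre, 50 mm above its foot; z up
- grinder_mid (a point): round pepper grinder, glass body with dark band, thick black cap that does not turn, 43 mm across, 112 mm tall; loose, 0.11 to 0.22 kg. The point is the centre, 56 mm above its foot; z up
- bottle_mid (a point): square clear-glass oil bottle with a narrow neck and small round black cap (28 mm across), body 42 x 42 mm up to about 130 mm, 170 mm tall; best gripped on the flat sides 100 to 130 mm above its foot; loose, 0.3 to 0.6 kg. The point is the centre, 85 mm above the foot; z up, x and y square to its flat sides
- mat0: thin square cork mat, 62 x 62 x 3 mm, fixed on the wooden rack; at the start the red-lidded jar stands on its centre, so it marks that thing's starting place. Origin: centre of its underside, which is 15 mm above the worktop; its top is 18 mm above the worktop. Axes as the wooden rack's
- mat1: thin square cork mat, 62 x 62 x 3 mm, fixed on the wooden rack; at the start the yellow-lidded jar stands on its centre, so it marks that thing's starting place. Origin: centre of its underside, which is 15 mm above the worktop; its top is 18 mm above the worktop. Axes as the wooden rack's
- mat2: thin square cork mat, 62 x 62 x 3 mm, fixed on the wooden rack; at the start the pepper grinder stands on its centre, so it marks that thing's starting place. Origin: centre of its underside, which is 15 mm above the worktop; its top is 18 mm above the worktop. Axes as the wooden rack's
- mat3: thin square cork mat, 62 x 62 x 3 mm, fixed on the wooden rack; at the start the square bottle stands on its centre, so it marks that thing's starting place. Origin: centre of its underside, which is 15 mm above the worktop; its top is 18 mm above the worktop. Axes as the wooden rack's
- wood_rack: dark wooden rack, fixed: board 84 x 300 x 15 mm, thin steel rails along front and back edge (tops 27 mm above worktop). Origin: centre of underside, on the worktop; y along the row, to the robot's left; x away from the robot; yaw within 0.22 rad. The mats lie on its middle line at y = +108, +36, -36, -108 mm, about 28 mm between the things on them
- white_rack: white metal rack, fixed, 76 x 292 x 22 mm, open on top: four compartments in a row, 68 x 68 mm inside, centres at y = +108, +36, -36, -108 mm, walls 4 mm thick; inner floor 4 mm, wall tops 22 mm above worktop. Origin: centre of underside, on the worktop; y along the row, to the robot's left; yaw within 0.22 rad. Stands before or behind the wooden rack
There are look-alikes about, which are no part of the job. Of the things that look like the part that bears grinder_mid, the largest one is meant.

How it is judged:
At the end, for the whole second after the job is handed in: Each thing stands in the white-rack compartment that mirrors its starting place (left end to right end, and so on): within 14 mm of the compartment's centre each way, foot on its floor (within 6 mm), upright within 7 degrees, released and at rest (((y of mat0 in the frame of wood_rack between 0.088 and 0.128 m and y of red_jar_mid in the frame of white_rack between -0.122 and -0.094 m) or (y of mat0 in the frame of wood_rack between 0.016 and 0.056 m and y of red_jar_mid in the frame of white_rack between -0.05 and -0.022 m) or (y of mat0 in the frame of wood_rack between -0.056 and -0.016 m and y of red_jar_mid in the frame of white_rack between 0.022 and 0.05 m) or (y of mat0 in the frame of wood_rack between -0.128 and -0.088 m and y of red_jar_mid in the frame of white_rack between 0.094 and 0.122 m)) and x of red_jar_mid in the frame of white_rack between -0.014 and 0.014 m and z of red_jar_mid in the frame of white_rack between 0.048 and 0.06 m and angle between each of red_jar_mid, yellow_jar_mid, grinder_mid, bottle_mid's own z axis and vertical below 0.12 rad and linear speed of each of red_jar, yellow_jar, grinder, bottle below 0.02 m/s and angular speed of each of red_jar, yellow_jar, grinder, bottle below 0.2 rad/s and ((y of mat1 in the frame of wood_rack between 0.088 and 0.128 m and y of yellow_jar_mid in the frame of white_rack between -0.122 and -0.094 m) or (y of mat1 in the frame of wood_rack between 0.016 and 0.056 m and y of yellow_jar_mid in the frame of white_rack between -0.05 and -0.022 m) or (y of mat1 in the frame of wood_rack between -0.056 and -0.016 m and y of yellow_jar_mid in the frame of white_rack between 0.022 and 0.05 m) or (y of mat1 in the frame of wood_rack between -0.128 and -0.088 m and y of yellow_jar_mid in the frame of white_rack between 0.094 and 0.122 m)) and x of yellow_jar_mid in the frame of white_rack between -0.014 and 0.014 m and z of yellow_jar_mid in the frame of white_rack between 0.048 and 0.06 m and ((y of mat2 in the frame of wood_rack between 0.088 and 0.128 m and y of grinder_mid in the frame of white_rack between -0.122 and -0.094 m) or (y of mat2 in the frame of wood_rack between 0.016 and 0.056 m and y of grinder_mid in the frame of white_rack between -0.05 and -0.022 m) or (y of mat2 in the frame of wood_rack between -0.056 and -0.016 m and y of grinder_mid in the frame of white_rack between 0.022 and 0.05 m) or (y of mat2 in the frame of wood_rack between -0.128 and -0.088 m and y of grinder_mid in the frame of white_rack between 0.094 and 0.122 m)) and x of grinder_mid in the frame of white_rack between -0.014 and 0.014 m and z of grinder_mid in the frame of white_rack between 0.054 and 0.066 m and ((y of mat3 in the frame of wood_rack between 0.088 and 0.128 m and y of bottle_mid in the frame of white_rack between -0.122 and -0.094 m) or (y of mat3 in the frame of wood_rack between 0.016 and 0.056 m and y of bottle_mid in the frame of white_rack between -0.05 and -0.022 m) or (y of mat3 in the frame of wood_rack between -0.056 and -0.016 m and y of bottle_mid in the frame of white_rack between 0.022 and 0.05 m) or (y of mat3 in the frame of wood_rack between -0.128 and -0.088 m and y of bottle_mid in the frame of white_rack between 0.094 and 0.122 m)) and x of bottle_mid in the frame of white_rack between -0.014 and 0.014 m and z of bottle_mid in the frame of white_rack between 0.083 and 0.095 m); the robot touches nothing.
It fails at once if one of the four things is tipped by more than 40 degrees (angle between any of red_jar_mid, yellow_jar_mid, grinder_mid, bottle_mid's own z axis and vertical above 0.7 rad).
It fails at once if one of the four things is dropped (from more than about 3 cm) or thrown: faster than 0.75 m/s with no finger touching it ((contact force between red_jar and the fingers below 0.05 N and linear speed of red_jar above 0.75 m/s) or (contact force between yellow_jar and the fingers below 0.05 N and linear speed of yellow_jar above 0.75 m/s) or (contact force between grinder and the fingers below 0.05 N and linear speed of grinder above 0.75 m/s) or (contact force between bottle and the fingers below 0.05 N and linear speed of bottle above 0.75 m/s)).
It also fails if it takes over 99 s, if anything falls off the work surface, if the arm or the gripper's body presses on something with over 40 N, if the wrist force passes 120 N, or if a joint passes its speed limit or range.

### The arm

A 7-joint arm with a two-finger parallel gripper is mounted at the origin on a cart in front of the work surface, level with it; the furniture and walls round the work are solid. World frame = base frame: x ahead of the robot, y to its left, z up, the work surface at z = 0. Lengths are in m, angles in rad, forces in N, time in s.
With the tool pointing down it reaches from about 0.4 to 0.85 m from the base axis. Payload 10.4 kg.
Tool frame: the origin (TCP) lies midway between the tips of the shut fingers; the grasp point (between the pads) lies 19 mm behind it (r.tcp_to_grasp is the z of the grasp point in the tool frame, in m); z points along the fingers, x is the direction in which the jaws open and shut, and the axes are right-handed (so a half turn about z gives the same grasp; the last joint's range is limited). The gripper opens to 87 mm and grips with 3 to 60 N. Pads are 19 mm wide; open, the fingers measure 117 mm over their backs; the gripper's body (75 mm by 190 mm) begins 51 mm behind the grasp point.
Start: joints at [-1.167, 0.332, -0.065, 1.46, 0.022, 1.35, -0.088], TCP at [0.259, 0.569, 0.19] pointing down, gripper open.
Joint ranges: [-2.6, 2.6], [-0.5, 2.12], [-1.47, 1.34], [0.16, 2.42], [-1.27, 4.41], [0.06, 2.06], [-2.6, 2.6]. Speed limits (rad/s): [2.22, 2.22, 2.79, 2.79, 3.14, 3.14, 3.14].

### API

Orientations are given as a unit quaternion [x, y, z, w].
In Python, from bench import r, camera, close_job gives the robot as it stands. The module is installed in compiled form; this text tells all that it offers.
- The arm moves only by the shell command python3 -m crank 'ROWS' [FORCE]. ROWS is JSON, a list of rows, each an object of numbers: "x", "y", "z": the shift along the tool's x, y, z scaled (see below); "ax", "ay", "az": the turn, a rotation vector about the tool's x, y, z scaled (see below); "claw": the closure, from -1 (fully open) to 1 (shut), so that 0 is half open. A call has exactly 5 rows; each row is the pose to reach, as a shift and turn from the pose commanded when the call began, along the tool's axes at that moment; what a row does not reach only later rows make up. The controller multiplies each number of a shift by 1 m and each number of a turn by 2 rad. A row lasts 1/12 s, in which the tool goes at most 41.7 mm and 7.16 degrees, less where a joint would pass 70% of its speed; a pose out of reach is approached as far as the arm can. A call with a number of a shift or a turn outside -1 to 1 is refused whole. A call with a gripper value outside its range is refused whole. The fingers move at their own pace and stop on an object; FORCE is the grip in N (left out, the last holds). Time passes only in rows, so rows that repeat a pose let the fingers close, or fill a call up. It gives the time, the measured TCP pose, the force and the opening at its end, in the units of the state.
- r.read_state(): the state, without advancing time (a new reading comes with each control period).
- camera(name): name is "side" or "top"; returns a dict with "color" (480x640x3 uint8, blue, green, red), "fx", "fy", "cx", "cy" (pixels), "D" ([k1, k2, p1, p2, k3] as OpenCV has them; the pictures are not rectified), "eye" and "orientation" of the camera in the world. Camera axes: x right, y down, z forward; pixel columns grow to the right and rows downward; lengths in m; the calibration is good to about 2 mm. A picture is of the moment at which its call begins. There is no depth.
- close_job(): hands the job in, once; it reports no verdict.
The state is a dict: "time": time; "joint_positions": joint angles; "joint_vel": joint speeds; "joint_torque": joint torques, N m; "ee_pos": TCP position; "eef_rot": TCP orientation; "ft_force": force on the tool from outside, world axes, zero at the start; "torque": the same for the moment, N m; "width": finger opening in m.
Only numpy, scipy, OpenCV 4.12 (cv2) and the standard library are available. Lean on these libraries where they do the work, as an engineer would, in place of code of your own. Each camera call takes 0.05 s, during which the arm holds its last target. There are 200 camera calls.

## Working session

There is one attempt and no reset: what is moved stays moved. The work goes in short steps, Python scripts to look and compute and a shell command to move; the robot and the scene stay as the last step left them, time stands still between calls to the robot, and variables do not carry over. Pictures are saved under pics/ and viewed, about 12 in all and at most 16, crops included, and the job is handed in when it is done.

```bash
mkdir -p pics; python3 - <<'E'
from bench import r,camera
import cv2
print(r.read_state(), r.tcp_to_grasp)
for n in("top","side"):
    c=camera(n); cv2.imwrite(f"pics/{n}0.png",c["color"]); print({k:v for k,v in c.items() if k!="color"})
E
```

```text
{'time': 0.0, 'joint_positions': array([-1.16662957,  0.33285194, -0.06467335,  1.46093914,  0.02158527,
        1.34988662, -0.08854309]), 'joint_vel': array([ 0.00130285, -0.00121764, -0.00133036,  0.00018924,  0.00050841,
        0.00059365, -0.0006458 ]), 'joint_torque': array([-6.16889301e-04, -6.23237014e+01,  2.43045663e-02, -3.89903784e+01,
       -6.13957574e-02,  3.97905672e-02,  1.43530228e-04]), 'ee_pos': array([0.25854613, 0.56854659, 0.18926738]), 'eef_rot': array([ 8.40825513e-01,  5.41305804e-01, -5.68066054e-04,  4.00745157e-04]), 'ft_force': array([-0.59403685,  0.53392232,  0.75416942]), 'torque': array([ 0.02966863, -0.01650924, -0.01250293]), 'width': 0.08767952109091577} -0.0187
{'fx': 433.14130721087986, 'fy': 433.14130721087986, 'cx': 323.68444434076406, 'cy': 245.70781613477732, 'D': array([-0.01668359,  0.        ,  0.        ,  0.        ,  0.        ]), 'eye': array([ 0.45236861, -0.02440258,  0.93396008]), 'orientation': array([ 0.709394  , -0.69896613,  0.06919226, -0.05847163])}
{'fx': 489.81624354658044, 'fy': 489.81624354658044, 'cx': 316.6979790702172, 'cy': 236.67227625265645, 'D': array([-0.10722802,  0.        ,  0.        ,  0.        ,  0.        ]), 'eye': array([0.39366543, 0.34910767, 0.80728022]), 'orientation': array([-0.21066522,  0.94019155, -0.26156889,  0.05693618])}
```

View pics/top0.png

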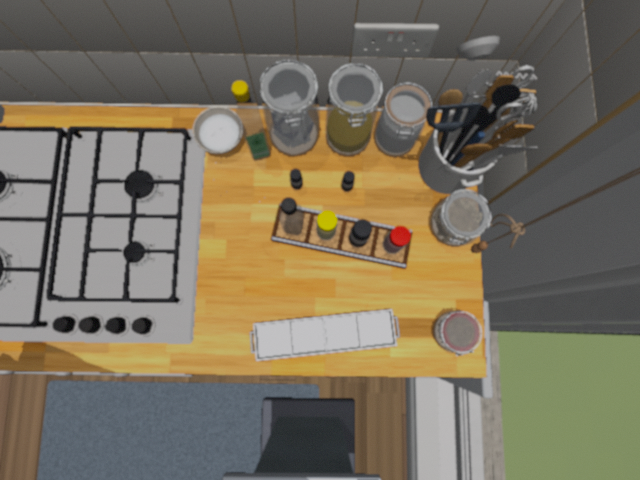

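View pics/side0.png

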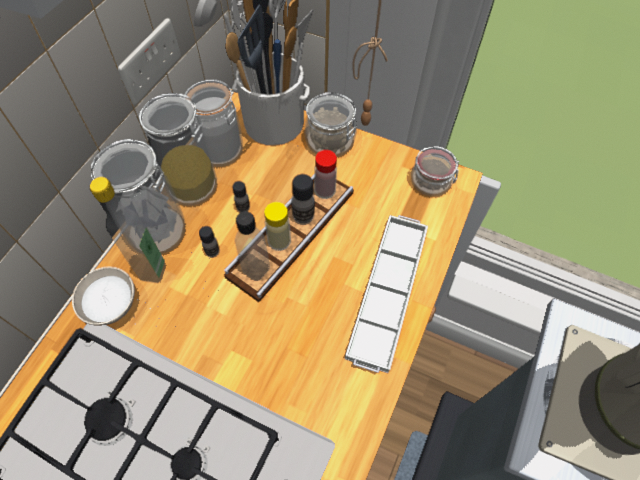

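Top view: the wooden rack runs from (275,225) to (410,250). From the left it holds the bottle (290,207), yellow jar (327,222), grinder (361,233) and red jar (399,238). The white rack is nearer the robot, at about (325,333). Small look-alike grinders stand at (296,180) and (348,180). Next I'll zoom in to measure.

```bash
cat > h.py <<'E'
import numpy as np,cv2
from scipy.spatial.transform import Rotation as R
def cal(c): return np.array([[c["fx"],0,c["cx"]],[0,c["fy"],c["cy"]],[0,0,1]]),c["D"],R.from_quat(c["orientation"]).as_matrix()
def rays(c,p):
    K,D,M=cal(c); u=cv2.undistortPoints(np.float64(p).reshape(-1,1,2),K,D)[:,0]
    return np.c_[u,np.ones(len(u))]@M.T
def cast(c,p,z):
    d=rays(c,p); return c["eye"]+d*((z-c["eye"][2])/d[:,2])[:,None]
def proj(c,P):
    K,D,M=cal(c); return cv2.projectPoints((np.float64(P).reshape(-1,3)-c["eye"])@M,np.zeros(3),np.zeros(3),K,D)[0][:,0]
def tri(c1,p1,c2,p2):
    A=0;b=0
    for c,p in((c1,p1),(c2,p2)):
        d=rays(c,[p])[0]; d/=np.linalg.norm(d); Q=np.eye(3)-np.outer(d,d); A=A+Q; b=b+Q@c["eye"]
    return np.linalg.solve(A,b)
def crop(im,x,y,w,h,s): return cv2.resize(im[y:y+h,x:x+w],None,fx=s,fy=s,interpolation=cv2.INTER_CUBIC)
E
python3 - <<'E'
import cv2; from h import *
t=cv2.imread("pics/top0.png"); s=cv2.imread("pics/side0.png")
cv2.imwrite("pics/topz.png",crop(t,240,160,190,210,3.5)[:600])
cv2.imwrite("pics/topz.png",crop(t,245,165,180,200,3))
cv2.imwrite("pics/sidez.png",crop(s,190,140,250,240,2.5))
E
```

```text
(no output)
```

View pics/topz.png

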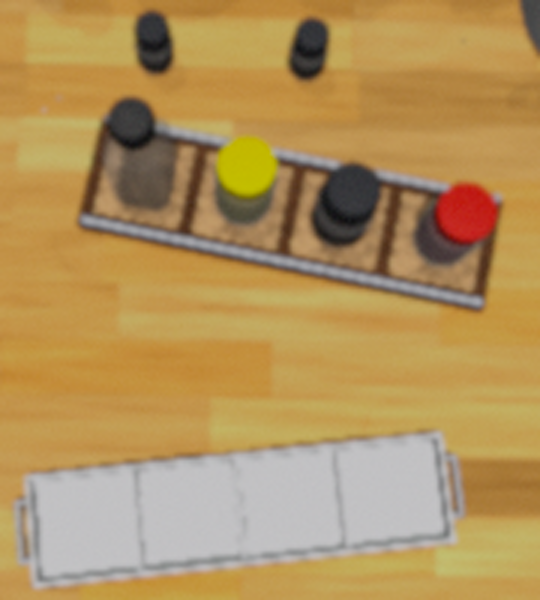

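View pics/sidez.png

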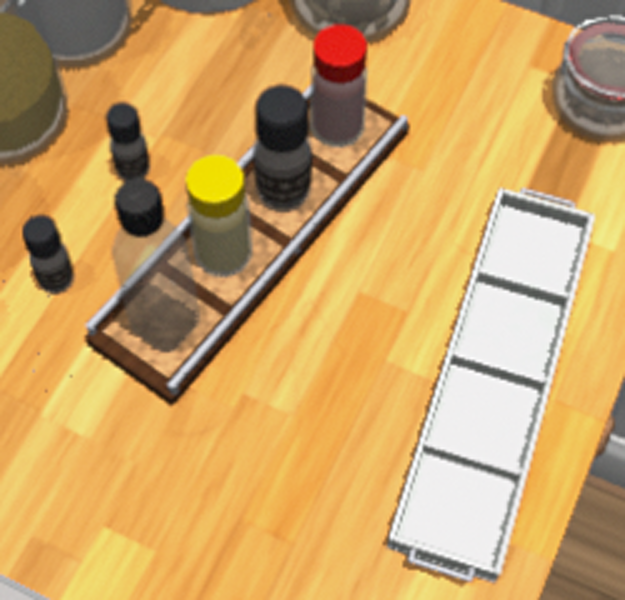

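```bash
cat > m.py <<'E'
from bench import camera
from h import *
T=camera("top");S=camera("side")
ft=lambda p:(np.array(p)+.5)/3-.5+[245,165]
fs=lambda p:(np.array(p)+.5)/2.5-.5+[190,140]
def rep(n,Q):
    e=(Q[0]-Q[3])/2+(Q[1]-Q[2])/2  # left minus right
    print(n,Q[:,:2].mean(0).round(4),"yaw",np.arctan2(-e[0],e[1]).round(4),"len",np.linalg.norm(e).round(3),"wid",np.linalg.norm((Q[0]+Q[3]-Q[1]-Q[2])/2).round(3))
# order: left-far,left-near,right-near,right-far
rep("white top",cast(T,ft([(25,474),(34,586),(455,540),(442,432)]),.022))
rep("white side",cast(S,fs([(390,545),(497,577),(592,215),(500,190)]),.022))
rep("wood top",cast(T,ft([(108,121),(83,222),(483,306),(501,200)]),.027))
rep("wood side",cast(S,fs([(92,327),(172,388),(405,120),(325,62)]),.027))
for n,a,b,z in(("bottle",(132,122),(139,197),.188),("yellow",(247,166),(216,186),.118),("grinder",(352,192),(281,107),.13),("red",(466,212),(340,47),.118)):
    print(n,cast(T,[ft(a)],z)[0].round(4),cast(S,[fs(b)],z)[0].round(4),tri(T,ft(a),S,fs(b)).round(4))
for n,a,b in (("smallL",(152,22),(40,230)),("smallR",(311,30),(123,117))): print(n,tri(T,ft(a),S,fs(b)).round(3))
print("canister rim centers z~.2", tri(T,(288,85),S,(127,160)).round(3),tri(T,(353,90),S,(172,118)).round(3), tri(T,(406,105),S,(212,98)).round(3))
E
python3 m.py
```

```text
white top [ 0.4341 -0.0417] yaw 0.1156 len 0.29 wid 0.075
white side [ 0.4326 -0.0412] yaw 0.1172 len 0.294 wid 0.072
wood top [ 0.6417 -0.0769] yaw -0.1903 len 0.289 wid 0.077
wood side [ 0.6442 -0.0789] yaw -0.1787 len 0.292 wid 0.082
bottle [0.6608 0.0284 0.188 ] [0.662  0.0281 0.188 ] [0.6611 0.0285 0.189 ]
yellow [ 0.6523 -0.0416  0.118 ] [ 0.6495 -0.0383  0.118 ] [ 0.653  -0.0419  0.1114]
grinder [ 0.6336 -0.1082  0.13  ] [ 0.6349 -0.109   0.13  ] [ 0.6337 -0.1079  0.1318]
red [ 0.6244 -0.1829  0.118 ] [ 0.6245 -0.1849  0.118 ] [ 0.6235 -0.1822  0.1214]
smallL [0.762 0.024 0.076]
smallR [ 0.758 -0.086  0.078]
canister rim centers z~.2 [0.87  0.033 0.227] [ 0.871 -0.085  0.21 ] [ 0.866 -0.19   0.168]
```

Both views agree to 2–4 mm. Left to right on the wooden rack: bottle, yellow, grinder, red. So the white rack gets, left to right: red, grinder, yellow, bottle. I'll move the bottle first.

```bash
cat > p.py <<'E'
# usage: p.py yaw x y z ... : rows needed from the present pose to reach (x,y,z), tool x at yaw, pointing down
import sys; from h import *; from bench import r
s=r.read_state(); M=R.from_quat(s["eef_rot"]); a=list(map(float,sys.argv[1:]))
x=M.as_matrix()[:,0]; print("t",round(s["time"],2),"p",s["ee_pos"].round(4),"yaw",round(float(np.arctan2(x[1],x[0])),3),"tilt",(M.as_matrix()[:2,2]).round(3),"w",round(float(s["width"]),4),"F",s["ft_force"].round(1))
c,n=np.cos(a[0]),np.sin(a[0]); G=R.from_matrix(np.array([[c,n,0],[n,-c,0],[0,0,-1]]))
rv=(M.inv()*G).as_rotvec()/2
print("turn",rv.round(4))
for i in range(1,len(a),3): print("shift",M.inv().apply(np.array(a[i:i+3])-s["ee_pos"]).round(4))
E
python3 p.py -.18 .6615 .0285 .26; python3 - <<'E'
from m import *
print("oil cap",tri(T,(240,90),S,(103,188)))
E
```

```text
t 0.2 p [0.2586 0.5687 0.1896] yaw 1.144 tilt [-0.    -0.001] w 0.0868 F [-0.2  0.2  0.2]
turn [3.00e-04 3.00e-04 6.62e-01]
shift [-0.3251  0.5904 -0.0701]
white top [ 0.4341 -0.0417] yaw 0.1156 len 0.29 wid 0.075
white side [ 0.4326 -0.0412] yaw 0.1172 len 0.294 wid 0.072
wood top [ 0.6417 -0.0769] yaw -0.1903 len 0.289 wid 0.077
wood side [ 0.6442 -0.0789] yaw -0.1787 len 0.292 wid 0.082
bottle [0.6608 0.0284 0.188 ] [0.662  0.0281 0.188 ] [0.6611 0.0285 0.189 ]
yellow [ 0.6523 -0.0416  0.118 ] [ 0.6495 -0.0383  0.118 ] [ 0.653  -0.0419  0.1114]
grinder [ 0.6336 -0.1082  0.13  ] [ 0.6349 -0.109   0.13  ] [ 0.6337 -0.1079  0.1318]
red [ 0.6244 -0.1829  0.118 ] [ 0.6245 -0.1849  0.118 ] [ 0.6235 -0.1822  0.1214]
smallL [0.762 0.024 0.076]
smallR [ 0.758 -0.086  0.078]
canister rim centers z~.2 [0.87  0.033 0.227] [ 0.871 -0.085  0.21 ] [ 0.866 -0.19   0.168]
oil cap [0.83669233 0.10977407 0.26627955]
```

```bash
python3 -m crank '[{"z":-0.07,"az":0.06,"claw":-1},{"x":-0.04,"y":0.07,"z":-0.07,"az":0.12,"claw":-1},{"x":-0.06,"y":0.11,"z":-0.07,"az":0.18,"claw":-1},{"x":-0.08,"y":0.15,"z":-0.07,"az":0.24,"claw":-1},{"x":-0.1,"y":0.18,"z":-0.07,"az":0.3,"claw":-1}]' 30; python3 p.py -.18 .6615 .0285 .26
```

```text
t 0.3 p [0.2587 0.5688 0.1898] yaw 1.144 tilt [-0. -0.] w 0.0874 F [ 0.8 -0.2  0.4]
turn [1.00e-04 2.00e-04 6.62e-01]
shift [-0.3251  0.5904 -0.0701]schema error: expected keys x, y, z, ax, ay, az, claw
```

```bash
python3 -m crank '[{"x":0,"y":0,"z":-0.07,"ax":0,"ay":0,"az":0.06,"claw":-1},{"x":-0.04,"y":0.07,"z":-0.07,"ax":0,"ay":0,"az":0.12,"claw":-1},{"x":-0.06,"y":0.11,"z":-0.07,"ax":0,"ay":0,"az":0.18,"claw":-1},{"x":-0.08,"y":0.15,"z":-0.07,"ax":0,"ay":0,"az":0.24,"claw":-1},{"x":-0.1,"y":0.18,"z":-0.07,"ax":0,"ay":0,"az":0.3,"claw":-1}]' 30; python3 p.py -.18 .6615 .0285 .26
```

```text
time: 0.72
ee_pos: [0.3576, 0.4367, 0.2589]
eef_rot: [0.964, 0.266, 0.001, -0.001]
ft_force: [0.9, -0.4, 0.3]
width: 0.0873
t 0.72 p [0.3576 0.4367 0.2589] yaw 0.538 tilt [0.001 0.001] w 0.0873 F [ 0.9 -0.4  0.3]
turn [-0.0006 -0.0005  0.3592]
shift [ 0.0516  0.5063 -0.0015]
```

```bash
python3 -m crank '[{"x":0.05,"y":0.51,"z":0,"ax":0,"ay":0,"az":0.06,"claw":-1},{"x":0.05,"y":0.51,"z":0,"ax":0,"ay":0,"az":0.12,"claw":-1},{"x":0.05,"y":0.51,"z":0,"ax":0,"ay":0,"az":0.18,"claw":-1},{"x":0.05,"y":0.51,"z":0,"ax":0,"ay":0,"az":0.24,"claw":-1},{"x":0.05,"y":0.51,"z":0,"ax":0,"ay":0,"az":0.3,"claw":-1}]' >/dev/null; python3 p.py -.18 .6615 .0285 .26
```

```text
t 1.13 p [0.4821 0.2692 0.2583] yaw -0.062 tilt [0.    0.001] w 0.0868 F [-0.2  0.8 -0.6]
turn [-0.0003 -0.0001  0.0591]
shift [ 0.194   0.2292 -0.0018]
```

```bash
python3 -m crank '[{"x":0.194,"y":0.229,"z":0,"ax":0,"ay":0,"az":0.059,"claw":-1},{"x":0.194,"y":0.229,"z":0,"ax":0,"ay":0,"az":0.059,"claw":-1},{"x":0.194,"y":0.229,"z":0,"ax":0,"ay":0,"az":0.059,"claw":-1},{"x":0.194,"y":0.229,"z":0,"ax":0,"ay":0,"az":0.059,"claw":-1},{"x":0.194,"y":0.229,"z":0,"ax":0,"ay":0,"az":0.059,"claw":-1}]' >/dev/null; python3 p.py -.18 .6615 .0285 .26
```

```text
t 1.55 p [0.6077 0.1032 0.2582] yaw -0.174 tilt [0.001 0.   ] w 0.0872 F [ 0.8  0.8 -0.7]
turn [-0.0002 -0.0002  0.0032]
shift [ 0.0659  0.0642 -0.0018]
```

```bash
python3 -m crank '[{"x":0.066,"y":0.064,"z":0,"ax":0,"ay":0,"az":0.003,"claw":-1},{"x":0.066,"y":0.064,"z":0,"ax":0,"ay":0,"az":0.003,"claw":-1},{"x":0.066,"y":0.064,"z":0,"ax":0,"ay":0,"az":0.003,"claw":-1},{"x":0.066,"y":0.064,"z":0,"ax":0,"ay":0,"az":0.003,"claw":-1},{"x":0.066,"y":0.064,"z":0,"ax":0,"ay":0,"az":0.003,"claw":-1}]' >/dev/null; python3 p.py -.18 .6615 .0285 .26; python3 - <<'E'
from bench import camera; import cv2; from h import *
a=crop(camera("top")["color"],220,120,200,140,3); b=crop(camera("side")["color"],150,100,200,220,2)
cv2.imwrite("pics/chk1.png",cv2.copyMakeBorder(a,0,20,0,0,0)); cv2.imwrite("pics/chk1s.png",b)
E
```

```text
t 1.97 p [0.6607 0.0301 0.2575] yaw -0.181 tilt [-0.001  0.   ] w 0.0871 F [ 0.   0.4 -0.2]
turn [ 0.      0.0003 -0.0006]
shift [ 0.001   0.0014 -0.0025]
```

View pics/chk1s.png

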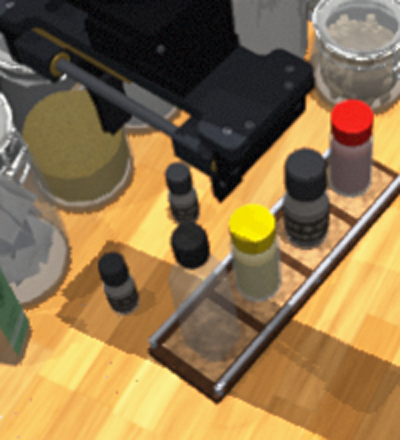

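The gripper is above the bottle, whose cap shows at crop (190,243), and nothing is touching. I'll descend now.

```bash
python3 -m crank '[{"x":0.001,"y":0.001,"z":0.035,"ax":0,"ay":0,"az":0,"claw":-1},{"x":0.001,"y":0.001,"z":0.07,"ax":0,"ay":0,"az":0,"claw":-1},{"x":0.001,"y":0.001,"z":0.1,"ax":0,"ay":0,"az":0,"claw":-1},{"x":0.001,"y":0.001,"z":0.12,"ax":0,"ay":0,"az":0,"claw":-1},{"x":0.001,"y":0.001,"z":0.132,"ax":0,"ay":0,"az":0,"claw":-1}]' ; python3 -m crank '[{"x":0,"y":0,"z":0,"ax":0,"ay":0,"az":0,"claw":-1},{"x":0,"y":0,"z":0,"ax":0,"ay":0,"az":0,"claw":-0.5},{"x":0,"y":0,"z":0,"ax":0,"ay":0,"az":0,"claw":1},{"x":0,"y":0,"z":0,"ax":0,"ay":0,"az":0,"claw":1},{"x":0,"y":0,"z":0,"ax":0,"ay":0,"az":0,"claw":1}]' 30; python3 -m crank '[{"x":0,"y":0,"z":0,"ax":0,"ay":0,"az":0,"claw":1},{"x":0,"y":0,"z":0,"ax":0,"ay":0,"az":0,"claw":1},{"x":0,"y":0,"z":0,"ax":0,"ay":0,"az":0,"claw":1},{"x":0,"y":0,"z":0,"ax":0,"ay":0,"az":0,"claw":1},{"x":0,"y":0,"z":0,"ax":0,"ay":0,"az":0,"claw":1}]' 30;python3 p.py -.18 .56 .04 .2
```

```text
time: 2.48
ee_pos: [0.6597, 0.0314, 0.1234]
eef_rot: [0.996, -0.089, -0.002, -0.0]
ft_force: [-0.2, 0.8, -0.3]
width: 0.0868
time: 2.9
ee_pos: [0.6623, 0.0293, 0.1275]
eef_rot: [0.996, -0.09, 0.001, -0.0]
ft_force: [-0.1, -0.0, 0.7]
width: 0.068
time: 3.32
ee_pos: [0.6616, 0.0292, 0.126]
eef_rot: [0.996, -0.09, 0.0, -0.0]
ft_force: [-0.0, 0.3, -0.1]
width: 0.0349
t 3.32 p [0.6616 0.0292 0.126 ] yaw -0.18 tilt [0. 0.] w 0.0349 F [-0.   0.3 -0.1]
turn [-0. -0.  0.]
shift [-0.1018  0.0076 -0.074 ]
```

```bash
python3 -m crank '[{"x":0,"y":0,"z":0,"ax":0,"ay":0,"az":0,"claw":1},{"x":0,"y":0,"z":0,"ax":0,"ay":0,"az":0,"claw":1},{"x":0,"y":0,"z":0,"ax":0,"ay":0,"az":0,"claw":1},{"x":0,"y":0,"z":0,"ax":0,"ay":0,"az":0,"claw":1},{"x":0,"y":0,"z":0,"ax":0,"ay":0,"az":0,"claw":1}]' 10; python3 - <<'E'
from bench import camera; import cv2; from h import *
a=crop(camera("side")["color"],170,130,200,200,3)
cv2.imwrite("pics/chk2.png",a)
E
```

```text
time: 3.73
ee_pos: [0.6616, 0.0292, 0.126]
eef_rot: [0.996, -0.09, 0.0, -0.0]
ft_force: [0.5, -0.7, -0.3]
width: 0.0302
```

View pics/chk2.png

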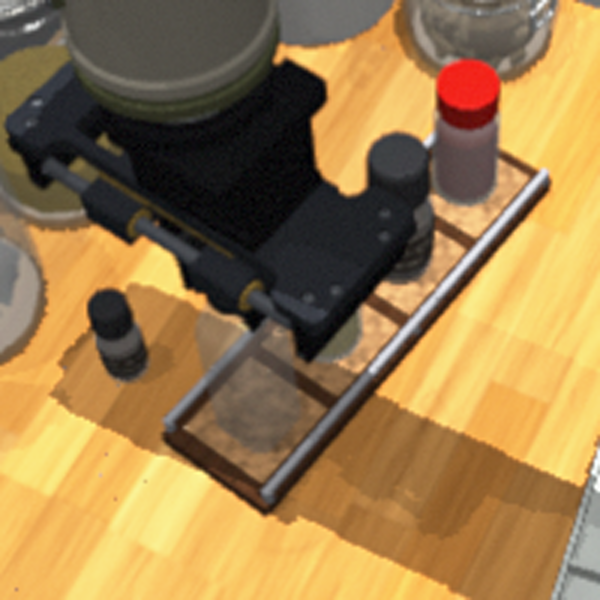

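The bottle is upright on its mat. But the opening is only 30 mm, not 42, so the pads are on the shoulder or neck. I'll open, go a few mm lower while watching the force, and regrip.

```bash
python3 -m crank '[{"x":0,"y":0,"z":0,"ax":0,"ay":0,"az":0,"claw":0.2},{"x":0,"y":0,"z":0,"ax":0,"ay":0,"az":0,"claw":-0.4},{"x":0,"y":0,"z":0,"ax":0,"ay":0,"az":0,"claw":-0.4},{"x":0,"y":0,"z":0,"ax":0,"ay":0,"az":0,"claw":-0.4},{"x":0,"y":0,"z":0,"ax":0,"ay":0,"az":0,"claw":-0.4}]' 10; python3 -m crank '[{"x":0,"y":0,"z":0,"ax":0,"ay":0,"az":0,"claw":-0.4},{"x":0,"y":0,"z":0.002,"ax":0,"ay":0,"az":0,"claw":-0.4},{"x":0,"y":0,"z":0.004,"ax":0,"ay":0,"az":0,"claw":-0.4},{"x":0,"y":0,"z":0.006,"ax":0,"ay":0,"az":0,"claw":-0.4},{"x":0,"y":0,"z":0.006,"ax":0,"ay":0,"az":0,"claw":-0.4}]' 10; python3 -m crank '[{"x":0,"y":0,"z":0,"ax":0,"ay":0,"az":0,"claw":0.2},{"x":0,"y":0,"z":0,"ax":0,"ay":0,"az":0,"claw":0.2},{"x":0,"y":0,"z":0,"ax":0,"ay":0,"az":0,"claw":1},{"x":0,"y":0,"z":0,"ax":0,"ay":0,"az":0,"claw":1},{"x":0,"y":0,"z":0,"ax":0,"ay":0,"az":0,"claw":1}]' 10; python3 -m crank '[{"x":0,"y":0,"z":0,"ax":0,"ay":0,"az":0,"claw":1},{"x":0,"y":0,"z":0,"ax":0,"ay":0,"az":0,"claw":1},{"x":0,"y":0,"z":0,"ax":0,"ay":0,"az":0,"claw":1},{"x":0,"y":0,"z":0,"ax":0,"ay":0,"az":0,"claw":1},{"x":0,"y":0,"z":0,"ax":0,"ay":0,"az":0,"claw":1}]' 10
```

```text
time: 4.2
ee_pos: [0.6615, 0.0293, 0.126]
eef_rot: [0.996, -0.09, -0.0, -0.0]
ft_force: [-0.8, -0.9, 0.2]
width: 0.0534
time: 4.62
ee_pos: [0.6612, 0.0292, 0.1193]
eef_rot: [0.996, -0.09, -0.0, 0.0]
ft_force: [-0.3, 0.1, -0.1]
width: 0.0609
time: 5.03
ee_pos: [0.6616, 0.0292, 0.1201]
eef_rot: [0.996, -0.09, 0.0, -0.0]
ft_force: [0.3, -0.7, 0.1]
width: 0.0353
time: 5.45
ee_pos: [0.6616, 0.0292, 0.1201]
eef_rot: [0.996, -0.09, 0.0, -0.0]
ft_force: [-0.4, -0.6, 0.6]
width: 0.032
```

```bash
for i in 1 2; do python3 -m crank '[{"x":0,"y":0,"z":0,"ax":0,"ay":0,"az":0,"claw":1},{"x":0,"y":0,"z":0,"ax":0,"ay":0,"az":0,"claw":1},{"x":0,"y":0,"z":0,"ax":0,"ay":0,"az":0,"claw":1},{"x":0,"y":0,"z":0,"ax":0,"ay":0,"az":0,"claw":1},{"x":0,"y":0,"z":0,"ax":0,"ay":0,"az":0,"claw":1}]' 20 | grep -E 'width|force'; done; python3 - <<'E'
from bench import camera; import cv2; from h import *
c=camera("top");s=camera("side")
a=crop(c["color"],240,150,120,120,5);cv2.imwrite("pics/chk3.png",a)
E
```

```text
ft_force: [1.2, 0.7, 0.0]
width: 0.0309
ft_force: [1.2, -0.6, 0.0]
width: 0.0313
```

View pics/chk3.png

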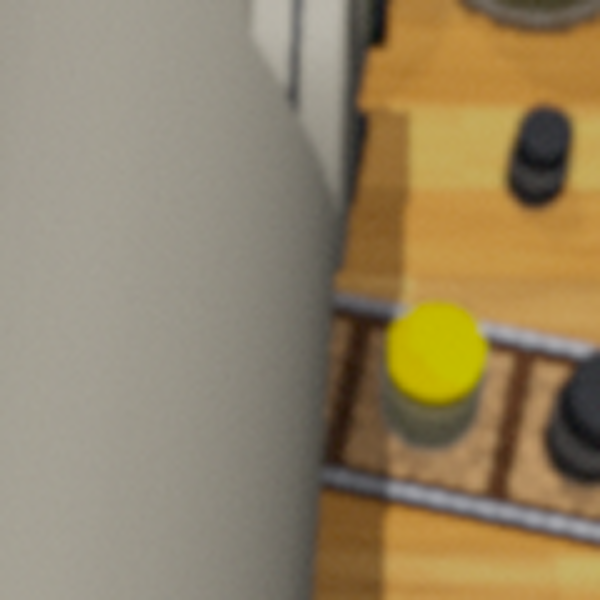

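```bash
python3 -m crank '[{"x":0,"y":0,"z":-0.001,"ax":0,"ay":0,"az":0,"claw":1},{"x":0,"y":0,"z":-0.003,"ax":0,"ay":0,"az":0,"claw":1},{"x":0,"y":0,"z":-0.006,"ax":0,"ay":0,"az":0,"claw":1},{"x":0,"y":0,"z":-0.01,"ax":0,"ay":0,"az":0,"claw":1},{"x":0,"y":0,"z":-0.01,"ax":0,"ay":0,"az":0,"claw":1}]' 25;  python3 -m crank '[{"x":0,"y":0,"z":0,"ax":0,"ay":0,"az":0,"claw":1},{"x":0,"y":0,"z":0,"ax":0,"ay":0,"az":0,"claw":1},{"x":0,"y":0,"z":0,"ax":0,"ay":0,"az":0,"claw":1},{"x":0,"y":0,"z":0,"ax":0,"ay":0,"az":0,"claw":1},{"x":0,"y":0,"z":0,"ax":0,"ay":0,"az":0,"claw":1}]' 25; python3 - <<'E'
from bench import camera; import cv2; from h import *
a=crop(camera("side")["color"],170,130,200,200,3)
cv2.imwrite("pics/chk4.png",a)
E
```

```text
time: 6.8
ee_pos: [0.6618, 0.0292, 0.1308]
eef_rot: [0.996, -0.09, 0.0, -0.0]
ft_force: [0.2, -0.5, -5.2]
width: 0.031
time: 7.22
ee_pos: [0.6615, 0.0292, 0.1298]
eef_rot: [0.996, -0.09, -0.0, -0.0]
ft_force: [-0.4, -0.1, -4.8]
width: 0.0314
```

View pics/chk4.png

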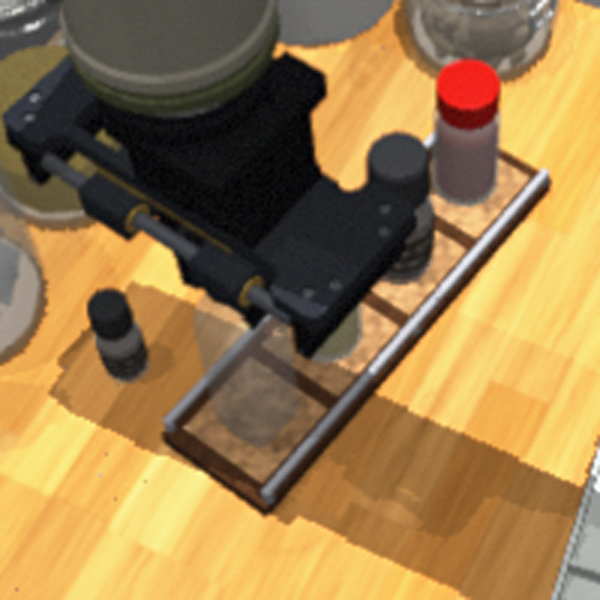

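The grip carries the bottle: weight reads about 4.9 N, and it looks upright and lifted at crop (250,400). Next I'll carry it back and across.

```bash
python3 -m crank '[{"x":0,"y":0,"z":-0.015,"ax":0,"ay":0,"az":0,"claw":1},{"x":-0.01,"y":0,"z":-0.04,"ax":0,"ay":0,"az":0,"claw":1},{"x":-0.035,"y":0,"z":-0.06,"ax":0,"ay":0,"az":0,"claw":1},{"x":-0.065,"y":0,"z":-0.07,"ax":0,"ay":0,"az":0,"claw":1},{"x":-0.095,"y":0,"z":-0.07,"ax":0,"ay":0,"az":0,"claw":1}]' 30; python3 p.py .1165 .4458 -.1488 .2
```

```text
time: 7.68
ee_pos: [0.5685, 0.046, 0.2025]
eef_rot: [0.996, -0.09, 0.002, -0.001]
ft_force: [-0.1, -0.3, -4.3]
width: 0.0307
t 7.68 p [0.5685 0.046  0.2025] yaw -0.181 tilt [0.004 0.001] w 0.0307 F [-0.1 -0.3 -4.3]
turn [-0.0004 -0.002  -0.1487]
shift [-0.0857  0.2137  0.0018]
```

```bash
python3 -m crank '[{"x":-0.007,"y":0.018,"z":0,"ax":0,"ay":0,"az":-0.015,"claw":1},{"x":-0.019,"y":0.046,"z":0,"ax":0,"ay":0,"az":-0.035,"claw":1},{"x":-0.03,"y":0.076,"z":0,"ax":0,"ay":0,"az":-0.055,"claw":1},{"x":-0.042,"y":0.106,"z":0,"ax":0,"ay":0,"az":-0.075,"claw":1},{"x":-0.054,"y":0.134,"z":0,"ax":0,"ay":0,"az":-0.095,"claw":1}]' 30|grep wid; python3 p.py .1165 .4458 -.1488 .2
```

```text
width: 0.0306
t 8.1 p [ 0.4899 -0.0777  0.2001] yaw 0.011 tilt [0.001 0.   ] w 0.0306 F [ 1.1 -0.4 -5.2]
turn [-0.0001 -0.0003 -0.0526]
shift [-0.0449  0.0706  0.0001]
```

```bash
python3 -m crank '[{"x":-0.016,"y":0.026,"z":0,"ax":0,"ay":0,"az":-0.02,"claw":1},{"x":-0.03,"y":0.048,"z":0,"ax":0,"ay":0,"az":-0.04,"claw":1},{"x":-0.041,"y":0.064,"z":0,"ax":0,"ay":0,"az":-0.0526,"claw":1},{"x":-0.045,"y":0.0705,"z":0,"ax":0,"ay":0,"az":-0.0526,"claw":1},{"x":-0.045,"y":0.0705,"z":0,"ax":0,"ay":0,"az":-0.0526,"claw":1}]' 30|grep wid; python3 p.py .1165 .4458 -.1488 .115; python3 - <<'E'
from bench import camera; import cv2; from h import *
cv2.imwrite("pics/chk5.png",crop(camera("side")["color"],300,150,200,250,2.4))
E
```

```text
width: 0.0306
t 8.52 p [ 0.4458 -0.1487  0.2003] yaw 0.111 tilt [0.001 0.001] w 0.0306 F [ 0.3 -0.1 -5.6]
turn [-0.0002 -0.0005 -0.0026]
shift [-0.0001  0.0001  0.0853]
```

View pics/chk5.png

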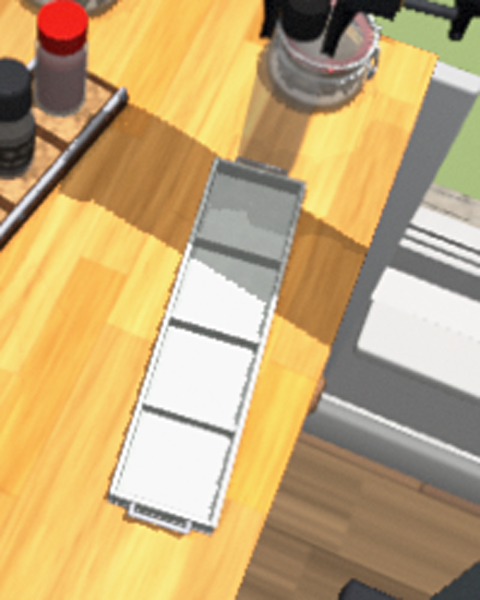

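The bottle hangs roughly upright. It is nearly transparent, at crop (280,120), above the right-most compartment at (250,200). I'll lower it, slowly at the end.

```bash
python3 -m crank '[{"x":0,"y":0,"z":0.02,"ax":0,"ay":0,"az":-0.002,"claw":1},{"x":0,"y":0,"z":0.045,"ax":0,"ay":0,"az":-0.002,"claw":1},{"x":0,"y":0,"z":0.068,"ax":0,"ay":0,"az":-0.002,"claw":1},{"x":0,"y":0,"z":0.08,"ax":0,"ay":0,"az":-0.002,"claw":1},{"x":0,"y":0,"z":0.085,"ax":0,"ay":0,"az":-0.002,"claw":1}]' 30; python3 -m crank '[{"x":0,"y":0,"z":0.001,"ax":0,"ay":0,"az":0,"claw":1},{"x":0,"y":0,"z":0.002,"ax":0,"ay":0,"az":0,"claw":1},{"x":0,"y":0,"z":0.003,"ax":0,"ay":0,"az":0,"claw":1},{"x":0,"y":0,"z":0.004,"ax":0,"ay":0,"az":0,"claw":1},{"x":0,"y":0,"z":0.005,"ax":0,"ay":0,"az":0,"claw":1}]' 30;  python3 -m crank '[{"x":0,"y":0,"z":0.001,"ax":0,"ay":0,"az":0,"claw":1},{"x":0,"y":0,"z":0.002,"ax":0,"ay":0,"az":0,"claw":1},{"x":0,"y":0,"z":0.003,"ax":0,"ay":0,"az":0,"claw":1},{"x":0,"y":0,"z":0.003,"ax":0,"ay":0,"az":0,"claw":1},{"x":0,"y":0,"z":0.003,"ax":0,"ay":0,"az":0,"claw":1}]' 30; python3 p.py .1165 .4458 -.1488 .115;
```

```text
time: 8.98
ee_pos: [0.4462, -0.1452, 0.1129]
eef_rot: [0.998, 0.06, -0.002, -0.0]
ft_force: [-0.4, 0.5, -3.7]
width: 0.0307
time: 9.4
ee_pos: [0.4472, -0.1468, 0.1105]
eef_rot: [0.998, 0.06, 0.001, -0.0]
ft_force: [0.4, 0.4, -5.0]
width: 0.0306
time: 9.82
ee_pos: [0.4466, -0.1469, 0.1069]
eef_rot: [0.998, 0.06, -0.0, -0.0]
ft_force: [-0.3, -0.3, -4.3]
width: 0.0305
t 9.82 p [ 0.4466 -0.1469  0.1069] yaw 0.119 tilt [-0.  0.] w 0.0305 F [-0.3 -0.3 -4.3]
turn [-0.0001  0.      0.0013]
shift [-0.001   0.0018 -0.0081]
```

Almost down. I'll lower in 2 mm steps until the weight comes off, correcting y by 2 mm.

```bash
python3 -m crank '[{"x":-0.001,"y":0.002,"z":0,"ax":0,"ay":0,"az":0,"claw":1},{"x":-0.001,"y":0.002,"z":0.001,"ax":0,"ay":0,"az":0,"claw":1},{"x":-0.001,"y":0.002,"z":0.002,"ax":0,"ay":0,"az":0,"claw":1},{"x":-0.001,"y":0.002,"z":0.002,"ax":0,"ay":0,"az":0,"claw":1},{"x":-0.001,"y":0.002,"z":0.002,"ax":0,"ay":0,"az":0,"claw":1}]' 30|grep -E "pos|force"
```

```text
ee_pos: [0.4469, -0.1494, 0.1061]
ft_force: [-1.8, -0.2, 5.4]
```

It touched down at TCP z = 0.106, exactly as predicted. Release, then rise.

```bash
python3 -m crank '[{"x":0,"y":0,"z":0,"ax":0,"ay":0,"az":0,"claw":0.2},{"x":0,"y":0,"z":0,"ax":0,"ay":0,"az":0,"claw":-0.1},{"x":0,"y":0,"z":0,"ax":0,"ay":0,"az":0,"claw":-0.5},{"x":0,"y":0,"z":0,"ax":0,"ay":0,"az":0,"claw":-0.5},{"x":0,"y":0,"z":0,"ax":0,"ay":0,"az":0,"claw":-0.5}]' 30 |grep -E "force|wid"; python3 -m crank '[{"x":0,"y":0,"z":0,"ax":0,"ay":0,"az":0,"claw":-0.8},{"x":0,"y":0,"z":-0.02,"ax":0,"ay":0,"az":0,"claw":-1},{"x":0,"y":0,"z":-0.05,"ax":0,"ay":0,"az":0,"claw":-1},{"x":0,"y":0,"z":-0.085,"ax":0,"ay":0,"az":0,"claw":-1},{"x":0,"y":0,"z":-0.12,"ax":0,"ay":0,"az":0,"claw":-1}]' 30;  python3 p.py -.18 .651 -.041 .2
```

```text
ft_force: [-0.2, -0.5, 0.4]
width: 0.0537
time: 11.07
ee_pos: [0.4453, -0.149, 0.2262]
eef_rot: [0.998, 0.059, -0.0, -0.0]
ft_force: [1.3, -0.7, 0.5]
width: 0.0838
t 11.07 p [ 0.4453 -0.149   0.2262] yaw 0.119 tilt [-0.001  0.   ] w 0.0838 F [ 1.3 -0.7  0.5]
turn [-0.      0.0005  0.1494]
shift [ 0.2171 -0.0829  0.026 ]
```

```bash
python3 -m crank '[{"x":0.036,"y":-0.014,"z":0,"ax":0,"ay":0,"az":0.03,"claw":-1},{"x":0.072,"y":-0.028,"z":0,"ax":0,"ay":0,"az":0.06,"claw":-1},{"x":0.11,"y":-0.042,"z":0,"ax":0,"ay":0,"az":0.09,"claw":-1},{"x":0.15,"y":-0.057,"z":0.01,"ax":0,"ay":0,"az":0.12,"claw":-1},{"x":0.185,"y":-0.071,"z":0.02,"ax":0,"ay":0,"az":0.149,"claw":-1}]' 30|grep wid; python3 p.py -.18 .651 -.041 .2;python3 - <<'E'
from bench import camera; import cv2; from h import *
cv2.imwrite("pics/chk6.png",crop(camera("top")["color"],240,200,200,180,3)); cv2.imwrite("pics/chk6s.png",crop(camera("side")["color"],300,120,180,240,2.4))
E
```

```text
width: 0.0871
t 11.48 p [ 0.6233 -0.0552  0.205 ] yaw -0.181 tilt [0.002 0.   ] w 0.0871 F [ 0.6 -0.6  0.1]
turn [-0.0004 -0.0007 -0.0006]
shift [ 0.0246 -0.019   0.0051]
```

View pics/chk6s.png

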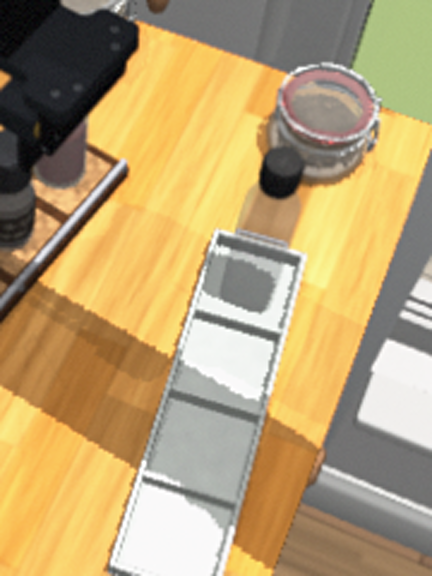

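The bottle stands centred in the right-most compartment: foot at crop (243,285), cap at (282,163). Yellow jar next.

```bash
python3 -m crank '[{"x":0.015,"y":-0.012,"z":0,"ax":0,"ay":0,"az":0,"claw":-1},{"x":0.0246,"y":-0.019,"z":0.01,"ax":0,"ay":0,"az":0,"claw":-1},{"x":0.0246,"y":-0.019,"z":0.04,"ax":0,"ay":0,"az":0,"claw":-1},{"x":0.0246,"y":-0.019,"z":0.07,"ax":0,"ay":0,"az":0,"claw":-1},{"x":0.0246,"y":-0.019,"z":0.08,"ax":0,"ay":0,"az":0,"claw":-1}]' 30|grep pos; python3 p.py -.18 .651 -.041 .061; python3 - <<'E'
from bench import camera; from h import *
c=camera("side"); print(cast(c,[(416.8,187.2)],.174), cast(c,[(300+243/2.4,120+285/2.4)],.004))
E
```

```text
ee_pos: [0.6464, -0.0419, 0.1205]
t 12.0 p [ 0.6464 -0.0419  0.1205] yaw -0.178 tilt [-0.006 -0.   ] w 0.0871 F [-1.2 -0.  -0.7]
turn [0.0007 0.0028 0.0008]
shift [ 0.0047 -0.0018  0.0594]
[[ 0.44766832 -0.15053975  0.174     ]] [[ 0.44890625 -0.15469043  0.004     ]]
```

```bash
python3 -m crank '[{"x":0.003,"y":-0.001,"z":0.02,"ax":0,"ay":0,"az":0,"claw":-1},{"x":0.003,"y":-0.001,"z":0.04,"ax":0,"ay":0,"az":0,"claw":-1},{"x":0.003,"y":-0.001,"z":0.054,"ax":0,"ay":0,"az":0,"claw":-1},{"x":0.003,"y":-0.001,"z":0.06,"ax":0,"ay":0,"az":0,"claw":-1},{"x":0.003,"y":-0.001,"z":0.06,"ax":0,"ay":0,"az":0,"claw":-0.6}]' 20|grep pos; python3 -m crank '[{"x":0,"y":0,"z":0,"ax":0,"ay":0,"az":0,"claw":0},{"x":0,"y":0,"z":0,"ax":0,"ay":0,"az":0,"claw":0.2},{"x":0,"y":0,"z":0,"ax":0,"ay":0,"az":0,"claw":1},{"x":0,"y":0,"z":0,"ax":0,"ay":0,"az":0,"claw":1},{"x":0,"y":0,"z":0,"ax":0,"ay":0,"az":0,"claw":1}]' 20|grep -E "pos|wid"; python3 -m crank '[{"x":0,"y":0,"z":0,"ax":0,"ay":0,"az":0,"claw":1},{"x":0,"y":0,"z":0,"ax":0,"ay":0,"az":0,"claw":1},{"x":0,"y":0,"z":0,"ax":0,"ay":0,"az":0,"claw":1},{"x":0,"y":0,"z":0,"ax":0,"ay":0,"az":0,"claw":1},{"x":0,"y":0,"z":0,"ax":0,"ay":0,"az":0,"claw":1}]' 20; python3 p.py .1165 .4375 -.0773 .115
```

```text
ee_pos: [0.6513, -0.0417, 0.0645]
ee_pos: [0.6522, -0.0417, 0.0656]
width: 0.055
time: 13.3
ee_pos: [0.652, -0.0417, 0.0651]
eef_rot: [0.996, -0.089, 0.0, -0.0]
ft_force: [1.4, 0.4, 1.4]
width: 0.0395
t 13.3 p [ 0.652  -0.0417  0.0651] yaw -0.179 tilt [0. 0.] w 0.0395 F [1.4 0.4 1.4]
turn [-1.000e-04 -1.000e-04 -1.477e-01]
shift [-0.2047  0.0732 -0.05  ]
```

```bash
python3 -m crank '[{"x":0,"y":0,"z":0,"ax":0,"ay":0,"az":0,"claw":1},{"x":0,"y":0,"z":0,"ax":0,"ay":0,"az":0,"claw":1},{"x":0,"y":0,"z":-0.005,"ax":0,"ay":0,"az":0,"claw":1},{"x":0,"y":0,"z":-0.012,"ax":0,"ay":0,"az":0,"claw":1},{"x":0,"y":0,"z":-0.012,"ax":0,"ay":0,"az":0,"claw":1}]' 20; python3 -m crank '[{"x":0,"y":0,"z":-0.015,"ax":0,"ay":0,"az":0,"claw":1},{"x":-0.01,"y":0,"z":-0.035,"ax":0,"ay":0,"az":0,"claw":1},{"x":-0.035,"y":0,"z":-0.05,"ax":0,"ay":0,"az":0,"claw":1},{"x":-0.065,"y":0,"z":-0.05,"ax":0,"ay":0,"az":0,"claw":1},{"x":-0.095,"y":0,"z":-0.05,"ax":0,"ay":0,"az":0,"claw":1}]' 20;python3 p.py .1165 .4375 -.0773 .12
```

```text
time: 13.72
ee_pos: [0.6525, -0.0419, 0.0785]
eef_rot: [0.996, -0.089, 0.001, -0.0]
ft_force: [1.1, -0.2, -0.2]
width: 0.0394
time: 14.13
ee_pos: [0.558, -0.025, 0.1278]
eef_rot: [0.996, -0.089, 0.001, -0.0]
ft_force: [-0.1, 0.7, -0.9]
width: 0.0391
t 14.13 p [ 0.558  -0.025   0.1278] yaw -0.179 tilt [0.002 0.   ] w 0.0391 F [-0.1  0.7 -0.9]
turn [-1.000e-04 -9.000e-04 -1.478e-01]
shift [-0.1093  0.0729  0.0076]
```

```bash
python3 -m crank '[{"x":-0.015,"y":0.01,"z":0,"ax":0,"ay":0,"az":-0.025,"claw":1},{"x":-0.04,"y":0.027,"z":0,"ax":0,"ay":0,"az":-0.055,"claw":1},{"x":-0.065,"y":0.043,"z":0,"ax":0,"ay":0,"az":-0.085,"claw":1},{"x":-0.085,"y":0.056,"z":0,"ax":0,"ay":0,"az":-0.115,"claw":1},{"x":-0.1,"y":0.067,"z":0,"ax":0,"ay":0,"az":-0.147,"claw":1}]' 20|grep wid; cat > yel.py <<'E'
from bench import camera; from h import *; import sys
def blob(c,lo,hi,near=None):
    m=cv2.inRange(cv2.cvtColor(c["color"],cv2.COLOR_BGR2HSV),np.array(lo),np.array(hi)); n,l,s,ce=cv2.connectedComponentsWithStats(m)
    return [(ce[i].round(1).tolist(),int(s[i,4])) for i in range(1,n) if s[i,4]>25]
T=camera("top");S=camera("side")
for n,lo,hi in(("yel",(26,200,120),(34,255,255)),("red",(0,225,100),(3,255,255))): print(n,"top",blob(T,lo,hi),"side",blob(S,lo,hi))
E
python3 yel.py; python3 p.py .1165 .4375 -.0773 .12
```

```text
width: 0.0393
yel top [([239.4, 88.0], 160)] side [([98.1, 183.1], 88), ([403.3, 222.2], 233)]
red top [([401.8, 231.6], 72)] side [([325.3, 157.7], 198), ([328.2, 168.6], 27)]
t 14.65 p [ 0.4461 -0.0743  0.1272] yaw 0.115 tilt [0.    0.002] w 0.0391 F [ 1.1  0.6 -1.2]
turn [-0.0008 -0.0002 -0.0008]
shift [-0.0088  0.002   0.0072]
```

```bash
python3 - <<'E'
from bench import camera; from h import *
c=camera("side"); print(cast(c,[(403.3,222.2)],.175))
E
python3 -m crank '[{"x":-0.005,"y":0.001,"z":0,"ax":0,"ay":0,"az":0,"claw":1},{"x":-0.009,"y":0.002,"z":0.02,"ax":0,"ay":0,"az":0,"claw":1},{"x":-0.009,"y":0.002,"z":0.045,"ax":0,"ay":0,"az":0,"claw":1},{"x":-0.009,"y":0.002,"z":0.06,"ax":0,"ay":0,"az":0,"claw":1},{"x":-0.009,"y":0.002,"z":0.065,"ax":0,"ay":0,"az":0,"claw":1}]' 20|grep pos; python3 p.py .1165 .4375 -.0773 .051
```

```text
[[ 0.44450487 -0.07680088  0.175     ]]
ee_pos: [0.4383, -0.0757, 0.0599]
t 15.12 p [ 0.4383 -0.0757  0.0599] yaw 0.115 tilt [-0.003 -0.001] w 0.0395 F [-0.3  0.6 -0.8]
turn [ 0.0002  0.0016 -0.0008]
shift [-0.0009  0.0014  0.0089]
```

The yellow jar is held where I expected it. Lowering gently to contact.

```bash
python3 -m crank '[{"x":-0.001,"y":0.001,"z":0.002,"ax":0,"ay":0,"az":0,"claw":1},{"x":-0.001,"y":0.001,"z":0.004,"ax":0,"ay":0,"az":0,"claw":1},{"x":-0.001,"y":0.001,"z":0.006,"ax":0,"ay":0,"az":0,"claw":1},{"x":-0.001,"y":0.001,"z":0.007,"ax":0,"ay":0,"az":0,"claw":1},{"x":-0.001,"y":0.001,"z":0.007,"ax":0,"ay":0,"az":0,"claw":1}]' 20|grep -E "pos|for"; python3 -m crank '[{"x":0,"y":0,"z":0,"ax":0,"ay":0,"az":0,"claw":1},{"x":0,"y":0,"z":0.001,"ax":0,"ay":0,"az":0,"claw":1},{"x":0,"y":0,"z":0.002,"ax":0,"ay":0,"az":0,"claw":1},{"x":0,"y":0,"z":0.002,"ax":0,"ay":0,"az":0,"claw":1},{"x":0,"y":0,"z":0.002,"ax":0,"ay":0,"az":0,"claw":1}]' 20|grep -E "pos|for"
```

```text
ee_pos: [0.4389, -0.077, 0.0553]
ft_force: [-0.1, 0.4, -0.8]
ee_pos: [0.4384, -0.0771, 0.053]
ft_force: [0.2, -0.2, -1.0]
```

```bash
python3 -m crank '[{"x":0,"y":0,"z":0.001,"ax":0,"ay":0,"az":0,"claw":1},{"x":0,"y":0,"z":0.001,"ax":0,"ay":0,"az":0,"claw":1},{"x":0,"y":0,"z":0.002,"ax":0,"ay":0,"az":0,"claw":1},{"x":0,"y":0,"z":0.002,"ax":0,"ay":0,"az":0,"claw":1},{"x":0,"y":0,"z":0.002,"ax":0,"ay":0,"az":0,"claw":1}]' 20|grep -E "pos|for"
```

```text
ee_pos: [0.4385, -0.0771, 0.051]
ft_force: [0.2, -0.8, -1.0]
```

```bash
python3 -m crank '[{"x":0,"y":0,"z":0.001,"ax":0,"ay":0,"az":0,"claw":1},{"x":0,"y":0,"z":0.001,"ax":0,"ay":0,"az":0,"claw":1},{"x":0,"y":0,"z":0.0015,"ax":0,"ay":0,"az":0,"claw":1},{"x":0,"y":0,"z":0.0015,"ax":0,"ay":0,"az":0,"claw":1},{"x":0,"y":0,"z":0.0015,"ax":0,"ay":0,"az":0,"claw":1}]' 20|grep -E "pos|for"
```

```text
ee_pos: [0.4393, -0.0771, 0.0506]
ft_force: [-5.2, 0.7, 14.5]
```

Contact with the floor at about the predicted height. Release, rise and head for the grinder at (0.635, −0.109).

```bash
python3 -m crank '[{"x":0,"y":0,"z":-0.001,"ax":0,"ay":0,"az":0,"claw":0.1},{"x":0,"y":0,"z":-0.001,"ax":0,"ay":0,"az":0,"claw":-0.2},{"x":0,"y":0,"z":-0.001,"ax":0,"ay":0,"az":0,"claw":-0.6},{"x":0,"y":0,"z":-0.001,"ax":0,"ay":0,"az":0,"claw":-0.6},{"x":0,"y":0,"z":-0.001,"ax":0,"ay":0,"az":0,"claw":-0.8}]' 20 |grep -E "force|wid"; python3 -m crank '[{"x":0,"y":0,"z":0,"ax":0,"ay":0,"az":0,"claw":-1},{"x":0,"y":0,"z":-0.02,"ax":0,"ay":0,"az":0,"claw":-1},{"x":0,"y":0,"z":-0.05,"ax":0,"ay":0,"az":0,"claw":-1},{"x":0,"y":0,"z":-0.085,"ax":0,"ay":0,"az":0,"claw":-1},{"x":0,"y":0,"z":-0.12,"ax":0,"ay":0,"az":0,"claw":-1}]' 20|grep wid;  python3 p.py -.18 .635 -.109 .17
```

```text
ft_force: [-0.5, -0.5, -0.6]
width: 0.0589
width: 0.0849
t 17.62 p [ 0.4378 -0.0773  0.1717] yaw 0.115 tilt [-0.001 -0.   ] w 0.0849 F [1.2 0.6 0.2]
turn [0.0002 0.0005 0.1474]
shift [0.1923 0.054  0.0015]
```

```bash
python3 -m crank '[{"x":0.03,"y":0.009,"z":0,"ax":0,"ay":0,"az":0.03,"claw":-1},{"x":0.068,"y":0.02,"z":0,"ax":0,"ay":0,"az":0.06,"claw":-1},{"x":0.108,"y":0.031,"z":0,"ax":0,"ay":0,"az":0.09,"claw":-1},{"x":0.145,"y":0.041,"z":0,"ax":0,"ay":0,"az":0.12,"claw":-1},{"x":0.175,"y":0.05,"z":0,"ax":0,"ay":0,"az":0.147,"claw":-1}]' 20|grep wid; python3 p.py -.18 .635 -.109 .069; python3 - <<'E'
from bench import camera; import cv2; from h import *
cv2.imwrite("pics/chk7s.png",crop(camera("side")["color"],260,120,200,240,2.4))
E
python3 yel.py
```

```text
width: 0.0866
t 18.03 p [ 0.6205 -0.1061  0.1698] yaw -0.18 tilt [ 0. -0.] w 0.0866 F [-0.4 -0.3  0. ]
turn [ 0.     -0.0001  0.0001]
shift [0.0147 0.0002 0.1008]
yel top [([239.6, 87.9], 154)] side [([97.7, 183.7], 97), ([400.1, 245.6], 280)]
red top [] side [([320.2, 160.7], 60)]
```

View pics/chk7s.png

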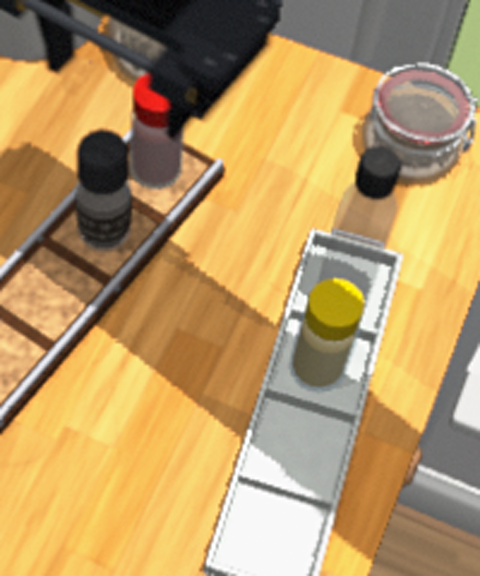

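The bottle and yellow jar both stand upright in the third and fourth compartments: yellow lid at crop (335,305), bottle cap at (378,172). The grinder is undisturbed at (103,185). I'll descend on it.

```bash
python3 -m crank '[{"x":0.0145,"y":0,"z":0.005,"ax":0,"ay":0,"az":0,"claw":-1},{"x":0.0145,"y":0,"z":0.03,"ax":0,"ay":0,"az":0,"claw":-1},{"x":0.0145,"y":0,"z":0.065,"ax":0,"ay":0,"az":0,"claw":-1},{"x":0.0145,"y":0,"z":0.09,"ax":0,"ay":0,"az":0,"claw":-1},{"x":0.0145,"y":0,"z":0.1,"ax":0,"ay":0,"az":0,"claw":-1}]' 20|grep -E "pos|for"; python3 -m crank '[{"x":0,"y":0,"z":0,"ax":0,"ay":0,"az":0,"claw":-0.5},{"x":0,"y":0,"z":0,"ax":0,"ay":0,"az":0,"claw":0},{"x":0,"y":0,"z":0,"ax":0,"ay":0,"az":0,"claw":0.2},{"x":0,"y":0,"z":0,"ax":0,"ay":0,"az":0,"claw":1},{"x":0,"y":0,"z":0,"ax":0,"ay":0,"az":0,"claw":1}]' 20|grep -E "pos|wid"; for i in 1 2; do python3 -m crank '[{"x":0,"y":0,"z":0,"ax":0,"ay":0,"az":0,"claw":1},{"x":0,"y":0,"z":0,"ax":0,"ay":0,"az":0,"claw":1},{"x":0,"y":0,"z":0,"ax":0,"ay":0,"az":0,"claw":1},{"x":0,"y":0,"z":0,"ax":0,"ay":0,"az":0,"claw":1},{"x":0,"y":0,"z":0,"ax":0,"ay":0,"az":0,"claw":1}]' 20|grep -E "pos|wid|for"; done
```

```text
ee_pos: [0.6295, -0.1086, 0.0672]
ft_force: [-1.1, 0.6, -0.2]
ee_pos: [0.6332, -0.1094, 0.072]
width: 0.0614
ee_pos: [0.6325, -0.1093, 0.0706]
ft_force: [1.3, 0.3, 0.6]
width: 0.0385
ee_pos: [0.6325, -0.1093, 0.0706]
ft_force: [-0.6, -0.5, 2.6]
width: 0.0386
```

```bash
python3 -m crank '[{"x":0,"y":0,"z":-0.004,"ax":0,"ay":0,"az":0,"claw":1},{"x":0,"y":0,"z":-0.015,"ax":0,"ay":0,"az":0,"claw":1},{"x":-0.01,"y":0,"z":-0.035,"ax":0,"ay":0,"az":0,"claw":1},{"x":-0.035,"y":0,"z":-0.055,"ax":0,"ay":0,"az":0,"claw":1},{"x":-0.065,"y":0,"z":-0.06,"ax":0,"ay":0,"az":0,"claw":1}]' 20|grep -E "for|wid";python3 p.py .1165 .4291 -.0057 .13
```

```text
ft_force: [1.2, -0.4, -0.3]
width: 0.0388
t 20.27 p [ 0.5696 -0.0984  0.1335] yaw -0.179 tilt [ 0.004 -0.001] w 0.0388 F [ 1.2 -0.4 -0.3]
turn [ 0.0004 -0.0018 -0.1479]
shift [-0.1547 -0.0662  0.003 ]
```

```bash
python3 -m crank '[{"x":-0.02,"y":-0.015,"z":0,"ax":0,"ay":0,"az":-0.03,"claw":1},{"x":-0.05,"y":-0.034,"z":0,"ax":0,"ay":0,"az":-0.06,"claw":1},{"x":-0.08,"y":-0.052,"z":0,"ax":0,"ay":0,"az":-0.09,"claw":1},{"x":-0.11,"y":-0.066,"z":0,"ax":0,"ay":0,"az":-0.12,"claw":1},{"x":-0.135,"y":-0.066,"z":0,"ax":0,"ay":0,"az":-0.148,"claw":1}]' 20|grep -E "for|wid";python3 p.py .1165 .4291 -.0057 .065
```

```text
ft_force: [0.0, 0.4, -1.5]
width: 0.0387
t 20.68 p [ 0.4456 -0.0059  0.1308] yaw 0.124 tilt [-0.     0.001] w 0.0387 F [ 0.   0.4 -1.5]
turn [-0.0004  0.      0.0036]
shift [-0.0163 -0.0022  0.0658]
```

```bash
python3 -m crank '[{"x":-0.013,"y":-0.002,"z":0,"ax":0,"ay":0,"az":0.003,"claw":1},{"x":-0.0155,"y":-0.002,"z":0.02,"ax":0,"ay":0,"az":0.003,"claw":1},{"x":-0.0155,"y":-0.002,"z":0.045,"ax":0,"ay":0,"az":0.003,"claw":1},{"x":-0.0155,"y":-0.002,"z":0.06,"ax":0,"ay":0,"az":0.003,"claw":1},{"x":-0.0155,"y":-0.002,"z":0.064,"ax":0,"ay":0,"az":0.003,"claw":1}]' 20|grep -E "for|wid"; python3 -m crank '[{"x":0,"y":0,"z":0.001,"ax":0,"ay":0,"az":0,"claw":1},{"x":0,"y":0,"z":0.003,"ax":0,"ay":0,"az":0,"claw":1},{"x":0,"y":0,"z":0.005,"ax":0,"ay":0,"az":0,"claw":1},{"x":0,"y":0,"z":0.006,"ax":0,"ay":0,"az":0,"claw":1},{"x":0,"y":0,"z":0.006,"ax":0,"ay":0,"az":0,"claw":1}]' 20|grep -E "pos|for"; python3 p.py .1165 .4291 -.0057 .0566
```

```text
ft_force: [-0.2, 0.5, -1.7]
width: 0.0387
ee_pos: [0.4319, -0.0085, 0.0608]
ft_force: [0.1, -0.5, -2.4]
t 21.52 p [ 0.4319 -0.0085  0.0608] yaw 0.111 tilt [0.001 0.   ] w 0.0385 F [ 0.1 -0.5 -2.4]
turn [-0.0001 -0.0003 -0.0026]
shift [-0.0025 -0.0031  0.0042]
```

```bash
python3 -m crank '[{"x":-0.0025,"y":-0.003,"z":0,"ax":0,"ay":0,"az":0,"claw":1},{"x":-0.0025,"y":-0.003,"z":0.001,"ax":0,"ay":0,"az":0,"claw":1},{"x":-0.0025,"y":-0.003,"z":0.002,"ax":0,"ay":0,"az":0,"claw":1},{"x":-0.0025,"y":-0.003,"z":0.003,"ax":0,"ay":0,"az":0,"claw":1},{"x":-0.0025,"y":-0.003,"z":0.003,"ax":0,"ay":0,"az":0,"claw":1}]' 20|grep -E "pos|for"; python3 -m crank '[{"x":0,"y":0,"z":0,"ax":0,"ay":0,"az":0,"claw":1},{"x":0,"y":0,"z":0.001,"ax":0,"ay":0,"az":0,"claw":1},{"x":0,"y":0,"z":0.001,"ax":0,"ay":0,"az":0,"claw":1},{"x":0,"y":0,"z":0.001,"ax":0,"ay":0,"az":0,"claw":1},{"x":0,"y":0,"z":0.001,"ax":0,"ay":0,"az":0,"claw":1}]' 20|grep -E "pos|for"
```

```text
ee_pos: [0.4287, -0.0059, 0.0573]
ft_force: [0.5, 0.4, -1.7]
ee_pos: [0.4289, -0.0058, 0.0566]
ft_force: [0.1, -0.3, -1.2]
```

```bash
python3 -m crank '[{"x":0,"y":0,"z":0,"ax":0,"ay":0,"az":0,"claw":1},{"x":0,"y":0,"z":0.001,"ax":0,"ay":0,"az":0,"claw":1},{"x":0,"y":0,"z":0.001,"ax":0,"ay":0,"az":0,"claw":1},{"x":0,"y":0,"z":0.001,"ax":0,"ay":0,"az":0,"claw":1},{"x":0,"y":0,"z":0.001,"ax":0,"ay":0,"az":0,"claw":1}]' 20|grep -E "pos|for"
```

```text
ee_pos: [0.4298, -0.0057, 0.0562]
ft_force: [0.4, -0.3, 5.0]
```

Floor contact. Release, rise and go for the red jar.

```bash
python3 -m crank '[{"x":0,"y":0,"z":0,"ax":0,"ay":0,"az":0,"claw":0.1},{"x":0,"y":0,"z":0,"ax":0,"ay":0,"az":0,"claw":-0.2},{"x":0,"y":0,"z":0,"ax":0,"ay":0,"az":0,"claw":-0.6},{"x":0,"y":0,"z":0,"ax":0,"ay":0,"az":0,"claw":-0.6},{"x":0,"y":0,"z":0,"ax":0,"ay":0,"az":0,"claw":-0.8}]' 20 |grep -E "force|wid"; python3 -m crank '[{"x":0,"y":0,"z":0,"ax":0,"ay":0,"az":0,"claw":-1},{"x":0,"y":0,"z":-0.02,"ax":0,"ay":0,"az":0,"claw":-1},{"x":0,"y":0,"z":-0.05,"ax":0,"ay":0,"az":0,"claw":-1},{"x":0,"y":0,"z":-0.085,"ax":0,"ay":0,"az":0,"claw":-1},{"x":0,"y":0,"z":-0.12,"ax":0,"ay":0,"az":0,"claw":-1}]' 20|grep wid;  python3 p.py -.18 .624 -.183 .175
```

```text
ft_force: [1.3, -0.4, -0.0]
width: 0.0583
width: 0.0854
t 23.6 p [ 0.4281 -0.0062  0.1766] yaw 0.111 tilt [-0.001 -0.   ] w 0.0854 F [1.1 0.8 0.3]
turn [0.0002 0.0006 0.1454]
shift [0.1752 0.1974 0.0015]
```

```bash
python3 -m crank '[{"x":0.02,"y":0.02,"z":0,"ax":0,"ay":0,"az":0.03,"claw":-1},{"x":0.047,"y":0.05,"z":0,"ax":0,"ay":0,"az":0.06,"claw":-1},{"x":0.073,"y":0.08,"z":0,"ax":0,"ay":0,"az":0.09,"claw":-1},{"x":0.1,"y":0.11,"z":0,"ax":0,"ay":0,"az":0.12,"claw":-1},{"x":0.125,"y":0.14,"z":0,"ax":0,"ay":0,"az":0.145,"claw":-1}]' 20|grep wid; python3 p.py -.18 .624 -.183 .17
```

```text
width: 0.0867
t 24.02 p [ 0.5702 -0.132   0.1754] yaw -0.18 tilt [ 0.001 -0.   ] w 0.0867 F [-0.5  0.4  1.4]
turn [-0.     -0.0003 -0.    ]
shift [0.0621 0.0406 0.0055]
```

```bash
python3 -m crank '[{"x":0.028,"y":0.018,"z":0,"ax":0,"ay":0,"az":0,"claw":-1},{"x":0.052,"y":0.034,"z":0,"ax":0,"ay":0,"az":0,"claw":-1},{"x":0.062,"y":0.0405,"z":0,"ax":0,"ay":0,"az":0,"claw":-1},{"x":0.062,"y":0.0405,"z":0.01,"ax":0,"ay":0,"az":0,"claw":-1},{"x":0.062,"y":0.0405,"z":0.03,"ax":0,"ay":0,"az":0,"claw":-1}]' 20|grep wid; python3 p.py -.18 .624 -.183 .063;python3 - <<'E'
from bench import camera; import cv2; from h import *
cv2.imwrite("pics/chk8s.png",crop(camera("side")["color"],260,120,200,240,2.4))
E
```

```text
width: 0.087
t 24.43 p [ 0.6232 -0.183   0.1461] yaw -0.18 tilt [ 0.002 -0.001] w 0.087 F [-0.6  0.   0.2]
turn [ 0.0004 -0.0012  0.    ]
shift [ 0.0006 -0.0002  0.0831]
```

View pics/chk8s.png

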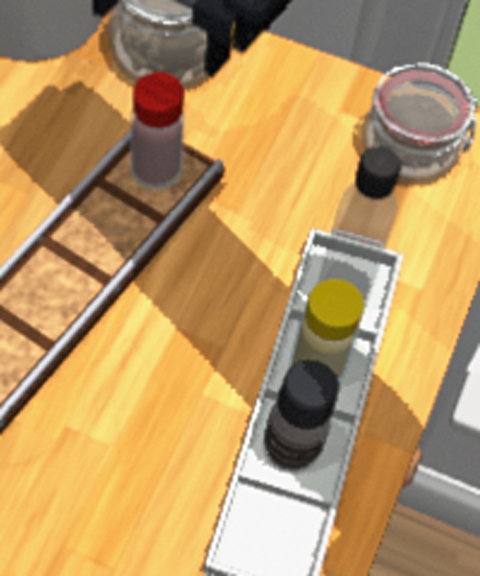

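The grinder stands in the second compartment from the left (crop (300,430)). The red jar (157,130) is next.

```bash
python3 -m crank '[{"x":0.001,"y":0,"z":0.025,"ax":0,"ay":0,"az":0,"claw":-1},{"x":0.001,"y":0,"z":0.05,"ax":0,"ay":0,"az":0,"claw":-1},{"x":0.001,"y":0,"z":0.07,"ax":0,"ay":0,"az":0,"claw":-1},{"x":0.001,"y":0,"z":0.081,"ax":0,"ay":0,"az":0,"claw":-1},{"x":0.001,"y":0,"z":0.083,"ax":0,"ay":0,"az":0,"claw":-1}]' 20|grep -E "pos|for"; python3 -m crank '[{"x":0,"y":0,"z":0,"ax":0,"ay":0,"az":0,"claw":-0.5},{"x":0,"y":0,"z":0,"ax":0,"ay":0,"az":0,"claw":0},{"x":0,"y":0,"z":0,"ax":0,"ay":0,"az":0,"claw":0.2},{"x":0,"y":0,"z":0,"ax":0,"ay":0,"az":0,"claw":1},{"x":0,"y":0,"z":0,"ax":0,"ay":0,"az":0,"claw":1}]' 20|grep -E "pos|wid"; for i in 1 2; do python3 -m crank '[{"x":0,"y":0,"z":0,"ax":0,"ay":0,"az":0,"claw":1},{"x":0,"y":0,"z":0,"ax":0,"ay":0,"az":0,"claw":1},{"x":0,"y":0,"z":0,"ax":0,"ay":0,"az":0,"claw":1},{"x":0,"y":0,"z":0,"ax":0,"ay":0,"az":0,"claw":1},{"x":0,"y":0,"z":0,"ax":0,"ay":0,"az":0,"claw":1}]' 20|grep -E "pos|wid|for"; done
```

```text
ee_pos: [0.6217, -0.1807, 0.0603]
ft_force: [-0.6, -1.0, -0.6]
ee_pos: [0.6238, -0.1823, 0.0633]
width: 0.0611
ee_pos: [0.6234, -0.1822, 0.0625]
ft_force: [0.3, 0.8, 0.7]
width: 0.0394
ee_pos: [0.6235, -0.1822, 0.0625]
ft_force: [0.1, 0.5, 1.3]
width: 0.0396
```

Foot offset is 0.0445, so it should set down at TCP z ≈ 0.0485.

```bash
python3 -m crank '[{"x":0,"y":0,"z":-0.004,"ax":0,"ay":0,"az":0,"claw":1},{"x":0,"y":0,"z":-0.015,"ax":0,"ay":0,"az":0,"claw":1},{"x":-0.01,"y":0,"z":-0.035,"ax":0,"ay":0,"az":0,"claw":1},{"x":-0.035,"y":0,"z":-0.058,"ax":0,"ay":0,"az":0,"claw":1},{"x":-0.065,"y":0,"z":-0.065,"ax":0,"ay":0,"az":0,"claw":1}]' 20|grep -E "for|wid";python3 p.py .1165 .4208 .0658 .125
```

```text
ft_force: [-0.3, 0.5, 0.0]
width: 0.0392
t 26.57 p [ 0.5607 -0.1715  0.1308] yaw -0.179 tilt [ 0.004 -0.001] w 0.0392 F [-0.3  0.5  0. ]
turn [ 0.0007 -0.0019 -0.1477]
shift [-0.1799 -0.2086  0.0049]
```

The straight path would brush the grinder, so I'll go sideways first and then back.

```bash
python3 -m crank '[{"x":-0.008,"y":-0.025,"z":0,"ax":0,"ay":0,"az":-0.02,"claw":1},{"x":-0.02,"y":-0.06,"z":0,"ax":0,"ay":0,"az":-0.05,"claw":1},{"x":-0.032,"y":-0.096,"z":0,"ax":0,"ay":0,"az":-0.08,"claw":1},{"x":-0.044,"y":-0.132,"z":0,"ax":0,"ay":0,"az":-0.11,"claw":1},{"x":-0.056,"y":-0.168,"z":0,"ax":0,"ay":0,"az":-0.145,"claw":1}]' 20|grep -E "for|wid";python3 p.py .1165 .53 .075 .125 .4208 .0658 .125
```

```text
ft_force: [1.4, 0.3, -2.1]
width: 0.0394
t 26.98 p [0.5337 0.0061 0.1285] yaw 0.113 tilt [0.001 0.001] w 0.0394 F [ 1.4  0.3 -2.1]
turn [-0.0002 -0.0005 -0.0016]
shift [ 0.0042 -0.0689  0.0035]
shift [-0.1054 -0.0721  0.0034]
```

```bash
python3 -m crank '[{"x":-0.005,"y":-0.035,"z":0,"ax":0,"ay":0,"az":-0.001,"claw":1},{"x":-0.02,"y":-0.065,"z":0,"ax":0,"ay":0,"az":-0.001,"claw":1},{"x":-0.05,"y":-0.072,"z":0,"ax":0,"ay":0,"az":-0.001,"claw":1},{"x":-0.08,"y":-0.072,"z":0,"ax":0,"ay":0,"az":-0.001,"claw":1},{"x":-0.1,"y":-0.072,"z":0,"ax":0,"ay":0,"az":-0.001,"claw":1}]' 20|grep -E "for|wid";python3 p.py .1165 .4208 .0658 .058; python3 - <<'E'
from bench import camera; import cv2; from h import *
cv2.imwrite("pics/chk9s.png",crop(camera("side")["color"],240,120,220,240,2.4))
E
```

```text
ft_force: [-0.1, -0.0, -1.3]
width: 0.0399
t 27.4 p [0.4245 0.0652 0.1277] yaw 0.115 tilt [-0.001 -0.   ] w 0.0399 F [-0.1 -0.  -1.3]
turn [ 0.      0.0004 -0.001 ]
shift [-0.0036 -0.001   0.0697]
```

View pics/chk9s.png

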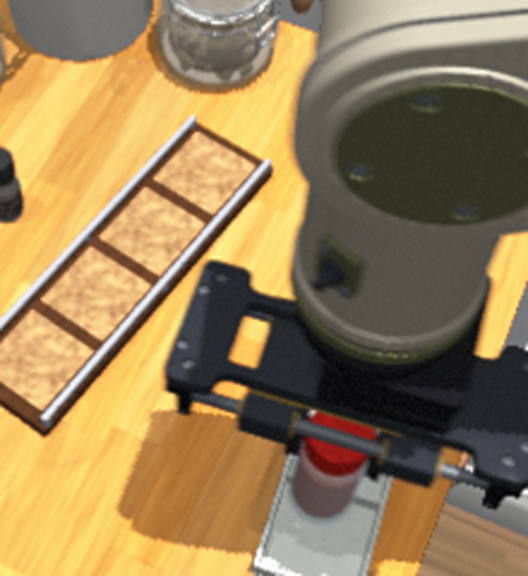

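The red jar is held upright over the left compartment (crop (330,470)), and the wooden rack is empty. Lowering.

```bash
python3 -m crank '[{"x":-0.002,"y":-0.001,"z":0.01,"ax":0,"ay":0,"az":0,"claw":1},{"x":-0.002,"y":-0.001,"z":0.035,"ax":0,"ay":0,"az":0,"claw":1},{"x":-0.002,"y":-0.001,"z":0.055,"ax":0,"ay":0,"az":0,"claw":1},{"x":-0.002,"y":-0.001,"z":0.066,"ax":0,"ay":0,"az":0,"claw":1},{"x":-0.002,"y":-0.001,"z":0.07,"ax":0,"ay":0,"az":0,"claw":1}]' 20|grep -E "for|wid"; python3 -m crank '[{"x":0,"y":0,"z":0.001,"ax":0,"ay":0,"az":0,"claw":1},{"x":0,"y":0,"z":0.003,"ax":0,"ay":0,"az":0,"claw":1},{"x":0,"y":0,"z":0.004,"ax":0,"ay":0,"az":0,"claw":1},{"x":0,"y":0,"z":0.005,"ax":0,"ay":0,"az":0,"claw":1},{"x":0,"y":0,"z":0.005,"ax":0,"ay":0,"az":0,"claw":1}]' 20|grep -E "pos|for"; python3 p.py .1165 .4208 .0658 .0485
```

```text
ft_force: [-0.4, -0.4, -1.7]
width: 0.0397
ee_pos: [0.425, 0.066, 0.0528]
ft_force: [0.3, -0.1, -1.5]
t 28.28 p [0.425  0.066  0.0528] yaw 0.113 tilt [0.001 0.   ] w 0.0396 F [ 0.3 -0.1 -1.5]
turn [-0.0002 -0.0003 -0.0016]
shift [-0.0042 -0.0002  0.0043]
```

```bash
python3 -m crank '[{"x":-0.004,"y":0,"z":0,"ax":0,"ay":0,"az":0,"claw":1},{"x":-0.004,"y":0,"z":0.001,"ax":0,"ay":0,"az":0,"claw":1},{"x":-0.004,"y":0,"z":0.002,"ax":0,"ay":0,"az":0,"claw":1},{"x":-0.004,"y":0,"z":0.003,"ax":0,"ay":0,"az":0,"claw":1},{"x":-0.004,"y":0,"z":0.003,"ax":0,"ay":0,"az":0,"claw":1}]' 20|grep -E "pos|for"; python3 -m crank '[{"x":0,"y":0,"z":0,"ax":0,"ay":0,"az":0,"claw":1},{"x":0,"y":0,"z":0.001,"ax":0,"ay":0,"az":0,"claw":1},{"x":0,"y":0,"z":0.001,"ax":0,"ay":0,"az":0,"claw":1},{"x":0,"y":0,"z":0.001,"ax":0,"ay":0,"az":0,"claw":1},{"x":0,"y":0,"z":0.001,"ax":0,"ay":0,"az":0,"claw":1}]' 20|grep -E "pos|for"
```

```text
ee_pos: [0.4206, 0.0654, 0.0493]
ft_force: [0.1, 0.9, -0.6]
ee_pos: [0.4207, 0.0654, 0.0485]
ft_force: [-0.5, 0.2, -1.4]
```

```bash
python3 -m crank '[{"x":0,"y":0,"z":0,"ax":0,"ay":0,"az":0,"claw":1},{"x":0,"y":0,"z":0.001,"ax":0,"ay":0,"az":0,"claw":1},{"x":0,"y":0,"z":0.001,"ax":0,"ay":0,"az":0,"claw":1},{"x":0,"y":0,"z":0.001,"ax":0,"ay":0,"az":0,"claw":1},{"x":0,"y":0,"z":0.001,"ax":0,"ay":0,"az":0,"claw":1}]' 20|grep -E "pos|for"
```

```text
ee_pos: [0.4214, 0.0656, 0.0481]
ft_force: [-0.4, -0.4, 5.0]
```

Floor contact. Release, rise and move off to the left.

```bash
python3 -m crank '[{"x":0,"y":0,"z":0,"ax":0,"ay":0,"az":0,"claw":0.1},{"x":0,"y":0,"z":0,"ax":0,"ay":0,"az":0,"claw":-0.2},{"x":0,"y":0,"z":0,"ax":0,"ay":0,"az":0,"claw":-0.6},{"x":0,"y":0,"z":0,"ax":0,"ay":0,"az":0,"claw":-0.6},{"x":0,"y":0,"z":0,"ax":0,"ay":0,"az":0,"claw":-0.8}]' 20 |grep -E "force|wid"; python3 -m crank '[{"x":0,"y":0,"z":0,"ax":0,"ay":0,"az":0,"claw":-1},{"x":0,"y":0,"z":-0.02,"ax":0,"ay":0,"az":0,"claw":-1},{"x":0,"y":0,"z":-0.05,"ax":0,"ay":0,"az":0,"claw":-1},{"x":0,"y":0,"z":-0.085,"ax":0,"ay":0,"az":0,"claw":-1},{"x":0,"y":0,"z":-0.12,"ax":0,"ay":0,"az":0,"claw":-1}]' 20|grep wid; for i in 1 2; do python3 -m crank '[{"x":0,"y":-0.03,"z":-0.01,"ax":0,"ay":0,"az":0,"claw":-1},{"x":0.02,"y":-0.06,"z":-0.02,"ax":0,"ay":0,"az":0,"claw":-1},{"x":0.03,"y":-0.09,"z":-0.02,"ax":0,"ay":0,"az":0,"claw":-1},{"x":0.03,"y":-0.12,"z":-0.02,"ax":0,"ay":0,"az":0,"claw":-1},{"x":0.03,"y":-0.15,"z":-0.02,"ax":0,"ay":0,"az":0,"claw":-1}]' 20|grep -E "pos|time"; done; python3 yel.py; python3 - <<'E'
from bench import camera; import cv2; from h import *
cv2.imwrite("pics/finals.png",crop(camera("side")["color"],300,120,200,240,2.5));cv2.imwrite("pics/finalt.png",crop(camera("top")["color"],235,260,190,110,4))
E
```

```text
ft_force: [0.7, -0.4, 0.1]
width: 0.0586
width: 0.0853
time: 30.78
ee_pos: [0.4336, 0.2193, 0.1875]
time: 31.2
ee_pos: [0.4466, 0.3716, 0.2071]
yel top [([239.5, 88.0], 159), ([343.3, 331.6], 284)] side [([102.3, 185.0], 42), ([399.7, 246.3], 366)]
red top [] side []
```

View pics/finals.png

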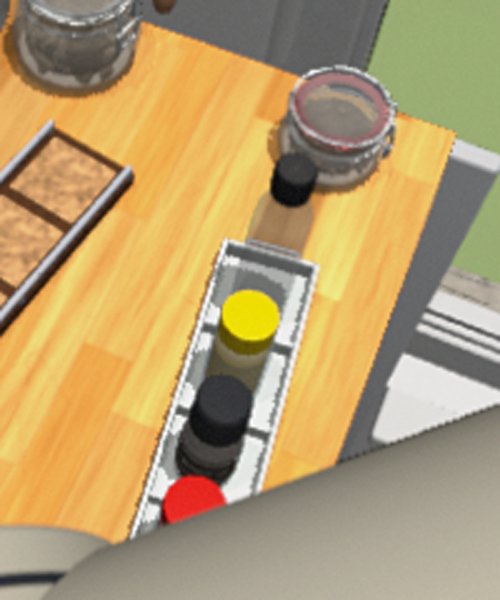

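View pics/finalt.png

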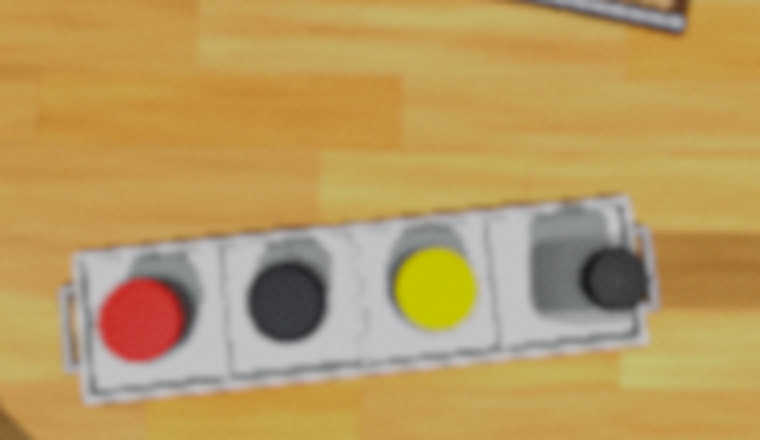

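The top view shows all four standing: red (141,320), grinder (287,302), yellow (436,288) and bottle cap (615,278). Checking their offsets in the rack frame.

```bash
python3 - <<'E'
from bench import r,camera; from h import *
c=camera("top"); s=camera("side"); f=lambda p:(np.array(p)+.5)/4-.5+[235,260]; g=lambda p:(np.array(p)+.5)/2.5-.5+[300,120]
a=.1165; o=np.array([.4333,-.0415])
W=lambda P:np.round([(P[:2]-o)@[np.cos(a),np.sin(a)],(P[:2]-o)@[-np.sin(a),np.cos(a)]],4)
for n,p,q,z in(("red",(141,320),(194,502),.104),("grinder",(287,302),(224,400),.116),("yellow",(436,288),(250,317),.104),("bottle",(615,278),(295,172),.174)):
    print(n,W(cast(c,[f(p)],z)[0]),W(cast(s,[g(q)],z)[0]),"z",tri(c,f(p),s,g(q))[2].round(3))
print("bottle foot",W(cast(c,[f((570,275))],.006)[0]), r.read_state()["time"])
E
```

```text
red [0.0027 0.1042] [0.0034 0.1024] z 0.108
grinder [0.0041 0.0352] [0.0032 0.0356] z 0.115
yellow [ 0.003  -0.0348] [ 0.0018 -0.0357] z 0.105
bottle [ 0.0007 -0.1082] [-0.0004 -0.1079] z 0.173
bottle foot [ 0.0003 -0.1118] 31.5
```

All four are within about 6 mm of their compartment centres, standing on the floor. Handing in.

```bash
python3 -c "
from bench import close_job; print(close_job())"
```

```text
the job is handed in; nothing more can be done
None
```

All four seasonings now stand in the white rack in mirrored order, left to right: red jar, grinder, yellow jar, square bottle. I handed the job in at about 31.5 s of the 99 s allowed. Each one was lowered until the wrist force showed it touching the floor, then released.

**Last checks:** in both cameras the tops lie within about 6 mm of their compartment centres each way (14 mm allowed). Their heights are within about 4 mm of those expected when standing on the floor. The pictures show all four upright, and the arm is well clear of them.

**What disagreed:**
- **Finger opening:** it read less than the stated sizes: about 31 mm on the bottle and 39 mm on the jars and grinder. I regripped the bottle 6 mm lower without changing this. The cause stayed unclear, but every grip held.
- **Yellow jar:** it was set down a little firmly, at about 14.5 N.
- **Red lid:** the colour mask missed it in the final pictures, so I took the positions from points read off the pictures by eye.

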